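# Turn a setting stake over and seat its tang in the bench holder

## Robot

A 6-joint arm with a two-finger parallel gripper is mounted at the origin on a cart in front of the work surface, level with it; the furniture and walls round the work are solid. World frame = base frame: x ahead of the robot, y to its left, z up, the work surface at z = 0. Lengths are in m, angles in rad, forces in N, time in s.
With the tool pointing down it reaches from about 0.25 to 0.775 m from the base axis. Payload 4 kg.
Tool frame: the origin (TCP) lies at the very end of the fingers, on their centre line; the grasp point (between the pads) lies 19 mm behind it; z points along the fingers, y is the line along which they close (so a half turn about z gives the same grasp; the last joint's range is limited). The gripper opens to 94 mm and grips with 3 to 60 N. Pads are 16 mm wide; open, the fingers measure 119 mm over their backs; the gripper's body (75 mm by 177 mm) begins 78 mm behind the grasp point.
Start: joints at [1.042, 0.087, 1.371, -0, 1.684, -0.103], TCP at [0.227, 0.501, 0.18] pointing down, gripper open.
Joint ranges: [-3.1, 3.1], [-0.76, 2.03], [0.27, 2.55], [-1.08, 4.22], [0.17, 2.65], [-2.57, 2.57]. Speed limits (rad/s): [2.79, 2.79, 3.14, 3.14, 3.14, 3.14].

## Interface

Orientations are given as [roll, pitch, yaw] about the fixed x, y, z axes, in that order (R = Rz(yaw) Ry(pitch) Rx(roll)).
In Python, from bench import robot, vision gives the robot as it stands.
- The arm moves only by the shell command python3 -m crank 'ROWS'. ROWS is JSON, a list of rows, each a list of 3 entries, a list of its own where there are three numbers: the closure, from 0 (fully open) to 1 (shut), then the shift along the tool's x, y, z in m, then the turn, a rotation vector about the tool's x, y, z in degrees. A call has 1 to 8 rows; each row shifts and turns the commanded pose from where the row before left it, along the tool's axes as they then stand; what a row does not reach is not made up. A row lasts 1/10 s, in which the tool goes at most 50 mm and 8.59 degrees, less where a joint would pass 70% of its speed; a pose out of reach is approached as far as the arm can. A call with a gripper value outside its range is refused whole. The fingers move at their own pace and stop on an object; the grip force is fixed at half the most. Time passes only in rows, so rows that do not move let the fingers close. It gives the time, the measured TCP pose, the force, the opening and the grip force at its end, in the units of the state.
- robot.get_obs(): the state, without advancing time (a new reading comes with each control period).
- vision.snapshot(name): name is "scene" or "side" or "wrist"; returns a dict with "color" (384x512x3 uint8, red, green, blue), "z_map" (384x512 float32, m along the optical axis (not along the pixel's ray), 0 where there is no reading), "fx", "fy", "cx", "cy" (pixels), "R" (3x3) and "t" (3): a world point X has camera coordinates R X + t. Camera axes: x right, y down, z forward; pixel columns grow to the right and rows downward; lengths in m; the calibration is good to about 2 mm. A picture is of the moment at which its call begins.
- robot.close_job(): hands the job in; it is judged then, once.
The state is a dict: "time": time; "joint_positions": joint angles; "qvel": joint speeds; "joint_torque": joint torques, N m; "tool_pos": TCP position; "ee_rot": TCP orientation; "wrist_force": force on the tool from outside, world axes, zero at the start; "wrist_torque": the same for the moment, N m; "width": finger opening in m; "finger_force": force on a finger pad.
Only numpy, scipy, OpenCV 4.12 (cv2) and the standard library are available. Lean on these libraries where they do the work, as an engineer would, in place of code of your own. Each camera call takes 0.05 s, during which the arm holds its last target. There are 200 camera calls.

## Task

The square-headed steel setting stake is standing upside down on its cork pad. Turn it over: lay it on its side on the bare table and let go of it, take hold of it afresh, and stand it tang down in the socket of the green bench holder that matches its tang. Press it firmly home against the holder's spring plunger, so that it stands upright with its flat face on top; do not let it fall or topple on the way, and leave the other things on the bench where they are.

Things in the scene. Friction and masses are not known exactly. Their poses are not given: they have to be found in the camera images.
- stake: Loose steel stake, 0.36 kg give or take 15%, 84 mm long, square: head 42 x 42 x 22 mm with a flat face, straight neck 22 x 22 mm, 20 mm long, then a tang 42 mm long tapering from 22 to 12 mm. Origin: centre of the flat face; z runs through neck (22 to 42 mm) to the tip; x and y square to the flat sides of all parts. It starts face down, tang up. Centre of mass 22 mm from the face.
- stake_seat (a point): Point on the stake's axis 45 mm from the flat face, 3 mm down the tang. With the stake home it lies at the centre of the large socket's mouth.
- stake_tip (a point): Centre of the tang's tip, 84 mm from the flat face. The stake does not roll: lying on its side it rests on the head's rim next to the neck and on the tip, its axis sloping down about 14 degrees towards the tip.
- holder: Heavy green cast holder, fixed to the bench: base plate 172 x 96 x 10 mm, on it a block 122 x 52 mm whose bare-steel top is 62 mm above the table. Two square tapered sockets open in the top, their sides along the holder's x and y, so the stake fits at any of four quarter turns. Origin: centre of the underside; x along the length, z up. A 240 mm brown bottle stands to its right.
- socket_large (a point): Centre of the large socket's mouth, on the holder's top 62 mm above the table, 28 mm from the holder's centre towards +x. Mouth 21.3 mm square, same taper as the tang, 47 mm deep. It matches the stake: home, the tip is 39 mm below the mouth, the flat face 45 mm above the holder's top and the head's underside 23 mm above it.
- socket_small (a point): Centre of the small socket's mouth, on the holder's top, 34 mm from the holder's centre towards -x. The mouth is only 15 mm square: too small for this stake.
- plunger_nose (a point): Round brass nose of the spring plunger in the large socket's +x wall, 14 mm below the mouth (a nut and brass screw stand out 7 mm from that end of the block). It pokes in 2.4 mm and yields as the tang goes down. By its own weight the stake stops about 2 to 10 mm proud; roughly 10 to 15 N straight down on the face brings it home, where it stops dead and stays.
- cork_pad: Flat cork pad 90 x 90 mm, 4 mm thick, fixed to the table; the stake stands on it within about 17 mm of its middle. Origin: centre of the underside.
- bare_table (a point): Fixed point on the table top, middle of the bare space left of the holder and nearer the robot than the pad, where the stake can be laid down: clear for 35 mm ahead and back and 90 mm to left and right.
- thread_spool: Bystander: brown thread spool standing upright, 34 mm across and 45 mm tall, beyond the work. Origin: centre of the underside.
- cream_tin: Bystander: flat round black tin, 58 mm across and 22 mm tall, beyond the holder. Origin: centre of the underside.
- suede_rubber: Bystander: tan rubber block 30 x 58 x 22 mm, lying near the table's front edge. Origin: centre of the underside.
- stitching_awl: Bystander: awl with a turned wooden handle, 26 x 135 x 26 mm, lying to the right of the holder. Origin: centre of the underside.
Things that resemble listed ones, but are neither listed nor needed, are in the scene too. There is more than one size of the stake; the job needs the largest.

How it is judged:
By the outcome, as a careful person would: the job done as asked, in the order asked, and still so for the second after the job is handed in, with the robot touching nothing.
It also fails if it takes over 58 s, if anything falls off the work surface, if the arm or the gripper's body presses on something with over 40 N, if the wrist force passes 120 N, or if a joint passes its speed limit or range.

## Working session

There is one attempt and no reset: what is moved stays moved. The work goes in short steps, Python scripts to look and compute and a shell command to move; the robot and the scene stay as the last step left them, time stands still between calls to the robot, and variables do not carry over. Pictures are saved under pics/ and viewed, at most 10 in all, crops included, and the job is handed in when it is done.

```bash
mkdir -p pics; ls; python3 - <<'E'
from bench import robot, vision
import cv2,numpy as np
for n in ("scene","side"):
    s=vision.snapshot(n); np.savez(f"{n}0.npz",**s)
    cv2.imwrite(f"pics/{n}0.png",cv2.resize(s["color"][:,:,::-1],(800,600)))
    print(n,s["R"],s["t"],s["fx"],s["cx"],s["cy"])
print(robot.get_obs())
E
```

```text
pics
scene [[ 0.77237856 -0.63469339  0.02440609]
 [-0.3239908  -0.42674266 -0.84434629]
 [ 0.54631614  0.64424762 -0.5352417 ]] [-0.3461127   0.29496563  0.75973968] 431.6396321398037 253.31722454010537 192.40655294343435
side [[-9.99830901e-01  6.26323901e-03 -1.72899014e-02]
 [ 1.83870625e-02  3.25602568e-01 -9.45327924e-01]
 [-2.91178439e-04 -9.45485981e-01 -3.25662672e-01]] [0.5343304  0.06206485 1.22530419] 465.36300838050494 254.42398825775055 197.66231814630413
{'time': 0.1, 'joint_positions': array([ 1.04189908e+00,  8.78695474e-02,  1.37208167e+00,  3.89642736e-05,
        1.68362376e+00, -1.03089407e-01]), 'qvel': array([-5.54412228e-04, -1.89166543e-03, -3.49420724e-03, -9.54855166e-04,
        5.64994695e-05,  2.07636783e-04]), 'joint_torque': array([ 1.95327026e-03, -3.41253519e+01, -3.03299904e+01,  7.20081129e-02,
        3.04259802e-02, -1.21955600e-04]), 'tool_pos': array([0.2268897 , 0.5004205 , 0.17913848]), 'ee_rot': array([-3.13962484e+00, -2.42514113e-04,  2.71578893e+00]), 'wrist_force': array([0.63467651, 0.15240885, 0.01176945]), 'wrist_torque': array([0.00913634, 0.00876513, 0.02445395]), 'finger_force': 0.0, 'width': 0.0939018344277591}
```

View pics/scene0.png

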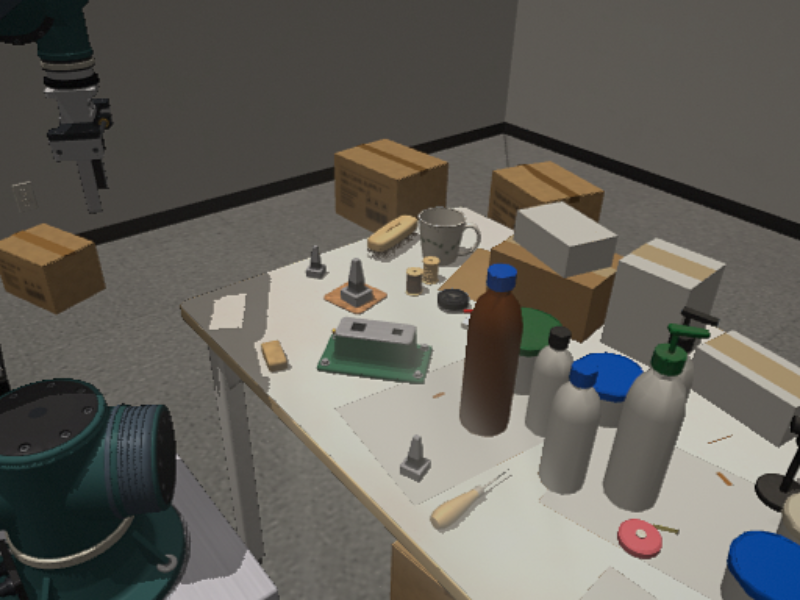

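View pics/side0.png

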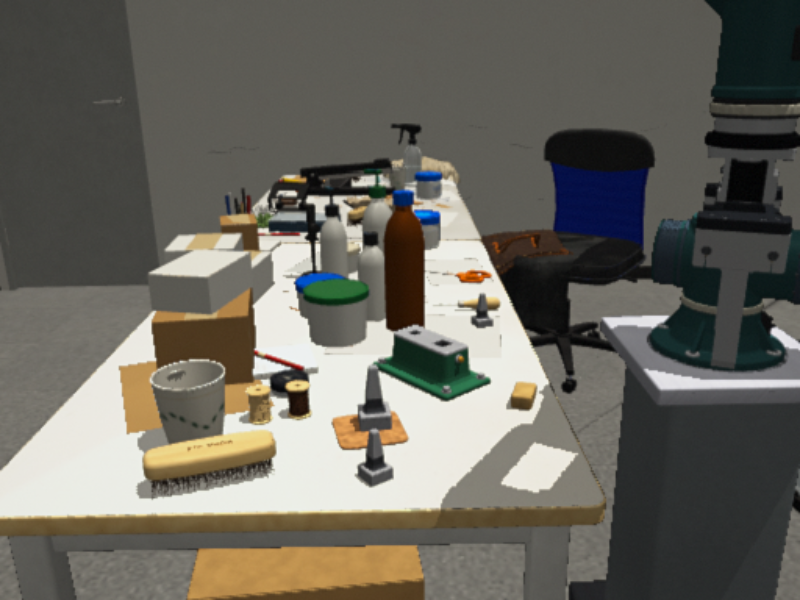

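Scene view (800x600): three stake-like things. They are the one on the cork at (356,282), a small one at (316,262) and another small one at (416,457). The one on the cork pad is the largest and fits the description. The holder is at (375,350), with the larger socket looking like the one at the left (358,326). I'll confirm in a crop and measure.

```bash
cat > h.py <<'E'
import numpy as np,cv2
def cloud(s):
    z=s["z_map"]; v,u=np.indices(z.shape)
    P=np.stack([(u-s["cx"])/s["fx"]*z,(v-s["cy"])/s["fy"]*z,z],-1)-s["t"]
    W=P@s["R"]; W[z==0]=np.nan; return W
def proj(s,X):
    c=s["R"]@np.asarray(X)+s["t"]; return c[0]/c[2]*s["fx"]+s["cx"],c[1]/c[2]*s["fy"]+s["cy"]
E
python3 - <<'E'
from h import *
S=dict(np.load("scene0.npz")); D=dict(np.load("side0.npz"))
a=cv2.resize(S["color"][145:250,195:310,::-1],(440,400),interpolation=cv2.INTER_CUBIC)
b=cv2.resize(D["color"][205:315,200:320,::-1],(360,400),interpolation=cv2.INTER_CUBIC)
cv2.imwrite("pics/crop0.png",np.hstack([a,b[:, :360]]))
for n,s in (("scene",S),("side",D)):
    W=cloud(s).reshape(-1,3); C=s["color"].reshape(-1,3).astype(int)
    ok=(W[:,0]>.2)&(W[:,0]<.8)&(W[:,1]>-.3)&(W[:,1]<.6)
    # table
    t=ok&(abs(W[:,2])<.012); print(n,"table z",np.median(W[t,2]))
    hi=ok&(W[:,2]>.01)&(W[:,2]<.12)
    # cluster on grid
    g=np.zeros((600,900),np.uint8); 
    q=W[hi]; g[((q[:,0]-.2)*1000).astype(int),((q[:,1]+.3)*1000).astype(int)]=255
    g=cv2.morphologyEx(g,cv2.MORPH_CLOSE,np.ones((9,9)))
    k,l,st,ce=cv2.connectedComponentsWithStats(g)
    for i in range(1,k):
        if st[i,4]<150: continue
        m=hi.copy(); m[hi]=l[((q[:,0]-.2)*1000).astype(int),((q[:,1]+.3)*1000).astype(int)]==i
        p=W[m]; print(p.min(0).round(3),p.max(0).round(3),C[m].mean(0).astype(int),m.sum())
    r=ok&(C[:,0]-C[:,2]>50)&(abs(W[:,2]-.004)<.006)&(W[:,1]>.15); 
    if r.sum(): print("cork",np.percentile(W[r],[1,50,99],axis=0).round(3).tolist())
    # holder top & green base
    tp=ok&(abs(W[:,2]-.062)<.004)&(W[:,1]<.25)&(W[:,1]>-.1)
    if tp.sum()>20: print("top",tp.sum(),np.median(W[tp,2]),cv2.minAreaRect((W[tp,:2]*1000).astype(np.float32)))
    gr=ok&(C[:,1]-C[:,0]>20)&(abs(W[:,2]-.010)<.004)
    if gr.sum()>20: print("base",gr.sum(),cv2.minAreaRect((W[gr,:2]*1000).astype(np.float32)))
E
```

```text
scene table z 0.00013083727952844674
[ 0.334 -0.221  0.01 ] [ 0.457 -0.196  0.027] [166 149 121] 424
[0.334 0.163 0.011] [0.377 0.224 0.025] [161 132  92] 211
[ 0.361 -0.141  0.01 ] [ 0.398 -0.106  0.064] [102 100  96] 296
[0.4   0.005 0.01 ] [0.567 0.169 0.065] [90 98 89] 1814
[ 0.483 -0.148  0.01 ] [ 0.543 -0.083  0.12 ] [65 53 44] 1312
[ 0.489 -0.281  0.01 ] [ 0.535 -0.225  0.12 ] [97 93 87] 1303
[0.543 0.235 0.01 ] [0.592 0.279 0.089] [84 81 78] 340
[0.543 0.365 0.01 ] [0.582 0.396 0.063] [81 79 77] 130
[ 0.552 -0.198  0.01 ] [ 0.582 -0.148  0.12 ] [100  97  90] 716
[ 0.592 -0.121  0.01 ] [ 0.696 -0.033  0.097] [61 86 61] 760
[ 0.63  -0.243  0.01 ] [ 0.728 -0.152  0.072] [ 30  71 131] 939
[0.656 0.205 0.01 ] [0.689 0.237 0.048] [112  99  78] 139
[0.664 0.11  0.01 ] [0.724 0.167 0.024] [54 53 50] 233
[0.68  0.341 0.01 ] [0.8   0.419 0.049] [146 126  92] 428
[0.708 0.218 0.011] [0.742 0.249 0.048] [130 110  81] 141
[ 0.753 -0.081  0.01 ] [0.8   0.121 0.12 ] [86 67 45] 1970
[0.752 0.242 0.01 ] [0.8   0.321 0.097] [86 82 74] 497
cork [[0.526, 0.151, -0.002], [0.72, 0.223, 0.002], [0.
[... 1045 characters left out ...]
.689 0.241 0.047] [101  84  55] 266
[ 0.663 -0.037  0.01 ] [0.8   0.128 0.12 ] [140 120  99] 1780
[0.669 0.112 0.01 ] [0.724 0.173 0.024] [47 46 45] 227
[0.681 0.349 0.01 ] [0.8   0.427 0.049] [174 151  97] 1729
[0.71  0.221 0.01 ] [0.741 0.253 0.047] [153 129  81] 280
[0.753 0.281 0.012] [0.8   0.338 0.096] [100  96  86] 940
[0.761 0.244 0.059] [0.8   0.274 0.097] [119 115 104] 208
cork [[0.345, 0.154, -0.002], [0.606, 0.292, 0.003], [0.791, 0.457, 0.008]]
top 721 0.06238576574373736 ((646.1411743164062, 68.72718048095703), (389.04150390625, 271.69378662109375), 15.277161598205566)
base 501 ((487.5813293457031, 104.56218719482422), (95.57902526855469, 175.43582153320312), 42.65522384643555)
```

View pics/crop0.png

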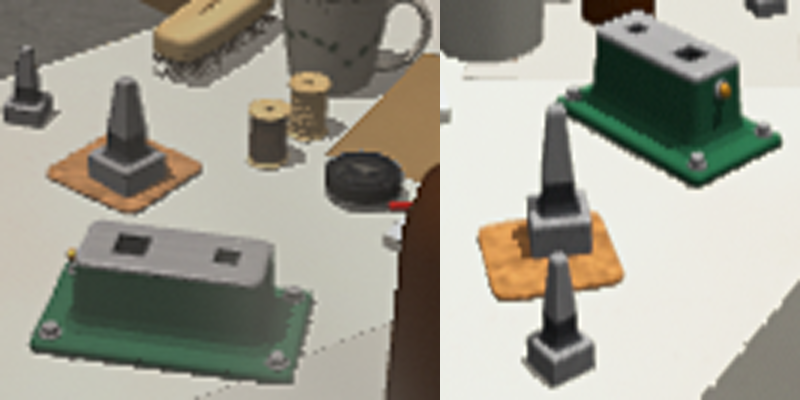

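The crop shows the stake on the cork is clearly the largest, about 89 mm tall. The holder's brass screw and the larger socket are at its +y/-x end. I'll move to a hover above the work for a close wrist look.

```bash
python3 -m crank '[[0,[-0.0344,-0.0152,-0.012],[0,0,0]],[0,[-0.0344,-0.0152,-0.012],[0,0,0]],[0,[-0.0344,-0.0152,-0.012],[0,0,0]],[0,[-0.0344,-0.0152,-0.012],[0,0,0]],[0,[-0.0344,-0.0152,-0.012],[0,0,0]],[0,[-0.0344,-0.0152,-0.012],[0,0,0]],[0,[-0.0344,-0.0152,-0.012],[0,0,0]],[0,[-0.0344,-0.0152,-0.012],[0,0,0]]]'
python3 -m crank '[[0,[-0.0344,-0.0152,-0.012],[0,0,0]],[0,[-0.0344,-0.0152,-0.012],[0,0,0]],[0,[0,0,0],[0,0,8.5]],[0,[0,0,0],[0,0,8.5]],[0,[0,0,0],[0,0,8.5]],[0,[0,0,0],[0,0,8.5]],[0,[0,0,0],[0,0,8.5]],[0,[0,0,0],[0,0,8.5]]]'
python3 -m crank '[[0,[0,0,0],[0,0,8.5]],[0,[0,0,0],[0,0,8.5]],[0,[0,0,0],[0,0,8.5]],[0,[0,0,0],[0,0,8.5]],[0,[0,0,0],[0,0,8.5]],[0,[0,0,0],[0,0,8.5]],[0,[0,0,0],[0,0,8.5]],[0,[0,0,0],[0,0,8.5]]]'
python3 -m crank '[[0,[0,0,0],[0,0,8.5]],[0,[0,0,0],[0,0,8.5]],[0,[0,0,0],[0,0,8.5]],[0,[0,0,0],[0,0,0]]]'
python3 - <<'E'
from bench import robot, vision
from h import *
o=robot.get_obs(); print(o["time"],o["joint_positions"].round(3),o["tool_pos"].round(4),np.degrees(o["ee_rot"]).round(1))
for n in ("wrist","scene","side"):
    s=vision.snapshot(n); np.savez(f"{n}1.npz",**s)
    if n=="wrist":
        cv2.imwrite("pics/wrist1.png",cv2.resize(s["color"][:,:,::-1],(800,600)))
        print(s["R"].round(3),-s["R"].T@s["t"],s["fx"])
E
```

```text
time: 0.9
tool_pos: [0.4282, 0.2751, 0.2762]
ee_rot: [-3.141, -0.001, 2.716]
wrist_force: [0.4, 0.6, 0.5]
width: 0.0939
finger_force: 0.0
time: 1.7
tool_pos: [0.4775, 0.2203, 0.2995]
ee_rot: [-3.14, 0.0, 1.819]
wrist_force: [-0.8, -0.2, 0.7]
width: 0.0943
finger_force: 0.0
time: 2.5
tool_pos: [0.4775, 0.2203, 0.2995]
ee_rot: [-3.141, 0.001, 0.633]
wrist_force: [-0.9, 0.6, 0.9]
width: 0.094
finger_force: 0.0
time: 2.9
tool_pos: [0.4775, 0.2203, 0.2996]
ee_rot: [3.141, 0.001, 0.194]
wrist_force: [-1.1, 1.0, 0.1]
width: 0.0937
finger_force: 0.0
2.9 [0.324 0.042 1.184 0.    1.917 1.701] [0.4775 0.2203 0.2996] [1.80e+02 1.00e-01 1.11e+01]
[[ 0.194 -0.981 -0.001]
 [-0.947 -0.187  0.261]
 [-0.256 -0.05  -0.965]] [0.55243105 0.23433799 0.50445872] 329.5632051250861
```

View pics/wrist1.png

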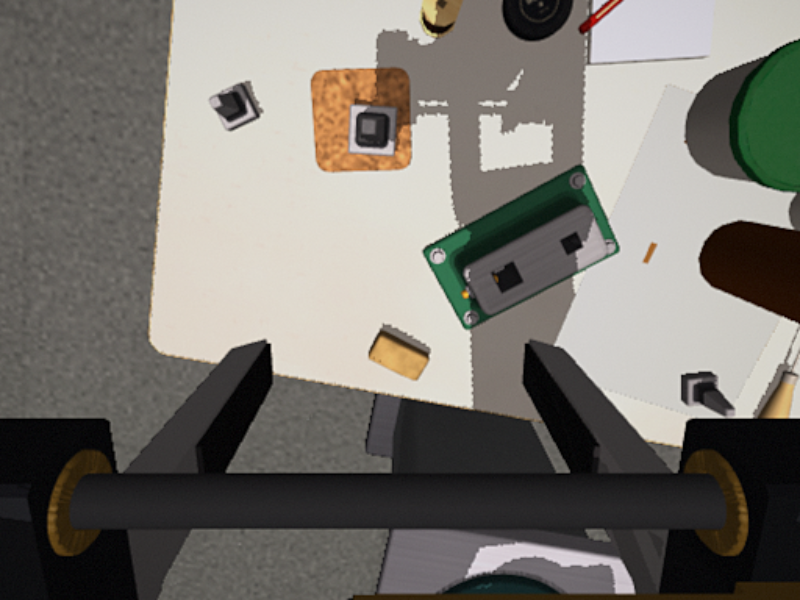

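The wrist view shows the stake head at (373,130) on the cork, the holder top at (540,258) with the large socket at (507,277) beside the brass screw (465,294), and the small socket at (571,243). Next is fitting positions and yaw.

```bash
python3 - <<'E'
from h import *
for n in ("wrist","scene","side"):
    s=dict(np.load(n+"1.npz")); W=cloud(s).reshape(-1,3); C=s["color"].reshape(-1,3).astype(int)
    def rect(m,lab):
        if m.sum()<12: return print(n,lab,"few",m.sum())
        p=W[m]; (c,wh,a)=cv2.minAreaRect((p[:,:2]*1000).astype(np.float32))
        print(n,lab,m.sum(),"z",np.median(p[:,2]).round(4),"c",np.round(c,1),"wh",np.round(wh,1),"ang",round(a,1))
    def near(x,y,r): return np.hypot(W[:,0]-x,W[:,1]-y)<r
    z=W[:,2]
    st=near(.567,.262,.045)
    rect(st&(abs(z-.026)<.0035),"headtop"); rect(st&(z>.010)&(z<.03),"head"); rect(st&(z>.084),"tip"); rect(st&(z>.03)&(z<.045),"neck")
    ho=near(.484,.100,.11)
    rect(ho&(abs(z-.062)<.004),"hold top"); rect(ho&(C[:,1]-C[:,0]>12)&(z>.005)&(z<.016),"base"); rect(ho&(z>.005)&(z<.02),"baseall")
    rect(near(.466,.121,.02)&(z<.055)&(z>.01)&near(.466,.121,.016),"sock")
    cork=near(.567,.262,.075)&(C[:,0]-C[:,2]>40)&(abs(z-.004)<.006); rect(cork,"cork")
E
```

```text
wrist headtop 620 z 0.0266 c [567.5 260.3] wh [41.8 42. ] ang 7.5
wrist head 627 z 0.0266 c [567.5 260.3] wh [41.8 42. ] ang 7.5
wrist tip 124 z 0.088 c [567.2 260.1] wh [12.8 12.2] ang 10.0
wrist neck 40 z 0.0318 c [567.5 260.3] wh [24.8 24.1] ang 5.7
wrist hold top 2984 z 0.0623 c [485.9  98.2] wh [ 52.1 121.5] ang 40.2
wrist base 2357 z 0.0104 c [486.1  98.5] wh [ 95.1 170.4] ang 40.2
wrist baseall 2915 z 0.0105 c [485.6  97.7] wh [ 97.  172.1] ang 40.2
wrist sock 180 z 0.0416 c [466.7 118.4] wh [18.  19.3] ang 40.7
wrist cork 3013 z 0.0046 c [574.9 273.6] wh [90.5 90.3] ang 12.5
scene headtop 82 z 0.0258 c [567.1 258.9] wh [43.3 44.1] ang 7.5
scene head 163 z 0.0232 c [566.6 259.1] wh [45.2 44.5] ang 9.0
scene tip 15 z 0.0871 c [566.5 258.5] wh [12.6  9.6] ang 87.5
scene neck 54 z 0.0369 c [564.3 254. ] wh [18.5 29.6] ang 60.1
scene hold top 594 z 0.0615 c [485.   97.3] wh [ 55.4 122.1] ang 40.8
scene base 577 z 0.0098 c [482.1  95.7] wh [ 91.9 169.4] ang 39.7
scene baseall 894 z 0.0102 c [484.4  96.5] wh [ 99.4 172.2] ang 41.3
scene sock 18 z 0.0515 c [473.6 126.4] wh [ 6.6 17.3] ang 55.1
scene cork 237 z 0.0037 c [573. 274.] wh [92.9 95.5] ang 10.9
side headtop 150 z 0.0265 c [566.9 263.8] wh [43.2 43.9] ang 2.4
side head 268 z 0.0242 c [567.4 263.3] wh [42.1 45.9] ang 6.4
side tip 28 z 0.0876 c [567.4 263. ] wh [11.9 11.4] ang 11.4
side neck 82 z 0.0358 c [570.4 268.7] wh [16.7 27.7] ang 68.8
side hold top 463 z 0.0625 c [485.3 100.3] wh [ 54.5 123.9] ang 39.7
side base 597 z 0.0107 c [484.8 101.5] wh [ 96.7 171.4] ang 40.0
side baseall 756 z 0.0112 c [493.5  93. ] wh [ 96.8 195.4] ang 40.8
side sock few 3
side cork 599 z 0.0047 c [573.7 274.6] wh [92.  90.3] ang 12.5
```

```bash
cat >> h.py <<'E'
from scipy.spatial.transform import Rotation as Ro
def Rt(az,lean): # tool x azimuth when upright-down, lean of fingers toward it (deg)
    return Ro.from_euler('z',az,degrees=True)*Ro.from_euler('x',180,degrees=True)*Ro.from_euler('y',lean,degrees=True)
def delta(T,Rtar,o,lab=""):
    Rc=Ro.from_euler('xyz',o["ee_rot"]); 
    rv=(Rc.inv()*Rtar).as_rotvec(degrees=True)
    d=np.asarray(T)-o["tool_pos"]
    print(lab,"turn(now-tool)",rv.round(2),"shift now-axes",Rc.inv().apply(d).round(4),"shift final-axes",Rtar.inv().apply(d).round(4),"|d|",np.linalg.norm(d).round(4))
E
python3 - <<'E'
from h import *; from bench import robot
o=robot.get_obs(); R=Rt(8,50); a=R.apply([0,0,1]); T=np.array([.5675,.2604,.0418])+.010*a
print(a,T); delta(T-.1*a,R,o,"pre"); 
E
```

```text
[ 0.75858935  0.10661278 -0.64278761] [0.57508589 0.26146613 0.03537212]
pre turn(now-tool) [-1.42 50.02  3.04] shift now-axes [ 0.0273 -0.0256  0.2002] shift final-axes [-0.1369 -0.0271  0.1484] |d| 0.2037
```

```bash
python3 -m crank '[[0,[0,0,0],[-0.24,8.34,0.51]],[0,[0,0,0],[-0.24,8.34,0.51]],[0,[0,0,0],[-0.24,8.34,0.51]],[0,[0,0,0],[-0.24,8.34,0.51]],[0,[0,0,0],[-0.24,8.34,0.51]],[0,[0,0,0],[-0.24,8.34,0.51]],[0,[0,0,0],[0,0,0]]]'
python3 -m crank '[[0,[-0.0274,-0.0054,0.0297],[0,0,0]],[0,[-0.0274,-0.0054,0.0297],[0,0,0]],[0,[-0.0274,-0.0054,0.0297],[0,0,0]],[0,[-0.0274,-0.0054,0.0297],[0,0,0]],[0,[-0.0274,-0.0054,0.0297],[0,0,0]],[0,[0,0,0],[0,0,0]]]'
python3 - <<'E'
from h import *; from bench import robot,vision
o=robot.get_obs(); R=Rt(8,50); a=R.apply([0,0,1]); T=np.array([.5675,.2604,.0418])+.010*a
delta(T-.1*a,R,o,"pre");delta(T,R,o,"grasp"); print(o["joint_positions"].round(2))
s=vision.snapshot("side"); cv2.imwrite("pics/side2.png",cv2.resize(s["color"][150:384,150:,::-1],(720,465)))
E
```

```text
time: 3.75
tool_pos: [0.4716, 0.2187, 0.2867]
ee_rot: [3.13, -0.858, 0.149]
wrist_force: [-1.4, 0.2, -2.4]
width: 0.0938
finger_force: 0.0
time: 4.35
tool_pos: [0.4987, 0.2489, 0.0934]
ee_rot: [3.131, -0.862, 0.143]
wrist_force: [-0.7, -0.9, -0.7]
width: 0.0941
finger_force: 0.0
pre turn(now-tool) [0.45 0.61 0.12] shift now-axes [ 0.0053 -0.0018 -0.0035] shift final-axes [ 0.0053 -0.0019 -0.0034] |d| 0.0066
grasp turn(now-tool) [0.45 0.61 0.12] shift now-axes [ 0.0064 -0.0026  0.0965] shift final-axes [ 0.0053 -0.0019  0.0966] |d| 0.0968
[ 0.59 -0.35  2.21 -0.66  0.58  2.45]
```

View pics/side2.png

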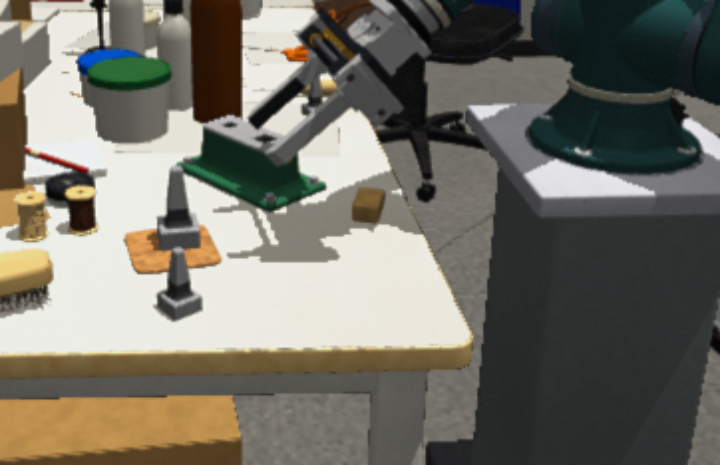

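The view shows the gripper leaning, with the stake undisturbed on its pad at (180,210) and the fingers clear of the holder. Approaching now.

```bash
python3 -m crank '[[0,[0.0055,-0.0019,0.0],[0.45,0.61,0.12]],[0,[0,0,0.02],[0,0,0]],[0,[0,0,0.02],[0,0,0]],[0,[0,0,0.02],[0,0,0]],[0,[0,0,0.02],[0,0,0]],[0,[0,0,0],[0,0,0]]]'
python3 - <<'E'
from h import *; from bench import robot,vision
o=robot.get_obs(); R=Rt(8,50); a=R.apply([0,0,1]); T=np.array([.5675,.2604,.0418])+.010*a
delta(T,R,o,"grasp"); print(o["joint_positions"].round(2))
E
```

```text
time: 5.0
tool_pos: [0.5679, 0.2615, 0.058]
ee_rot: [-3.129, -0.887, 0.132]
wrist_force: [-0.9, -0.1, -0.3]
width: 0.0941
finger_force: 0.0
grasp turn(now-tool) [-0.37 -0.82 -0.29] shift now-axes [-0.0131  0.0012  0.0198] shift final-axes [-0.0128  0.001   0.02  ] |d| 0.0238
[ 0.5  -0.13  2.14 -0.79  0.39  2.56]
```

The last joint is nearly at its limit (2.56 of 2.57). I'll fit the arm's kinematics from the poses seen so far and check the wrist option before going on.

```bash
cat > ik.py <<'E'
from h import *
from scipy.optimize import least_squares
LO=np.array([-3.1,-.76,.27,-1.08,.17,-2.57]);HI=np.array([3.1,2.03,2.55,4.22,2.65,2.57])
E=lambda a,t:Ro.from_euler(a,t)
def fk(q,p):
    d,L1,L2,L6,a=p
    R=E('z',q[0])*E('y',q[1]+q[2])*E('z',q[3])*E('y',q[4])*E('z',q[5]+np.pi/2)
    r=a+L1*np.sin(q[1])+L2*np.sin(q[1]+q[2]); z=d+L1*np.cos(q[1])+L2*np.cos(q[1]+q[2])
    return E('z',q[0]).apply([r,0,z])+L6*R.apply([0,0,1]),R
E
python3 - <<'E'
from ik import *; from bench import robot
o=robot.get_obs()
D=[([1.0419,.08787,1.37208,0,1.68362,-.10309],[.2269,.5004,.1791],None),([.324,.042,1.184,0,1.917,1.701],[.4775,.2203,.2996],None),
([.59,-.35,2.21,-.66,.58,2.45],[.4987,.2489,.0934],None),(o["joint_positions"],o["tool_pos"],o["ee_rot"])]
f=least_squares(lambda p:np.concatenate([np.hstack([(fk(q,p)[0]-t)*w, 0.02*(p-[.3,.4,.4,.3,0])]) for (q,t,_),w in zip(D,[1,1,.1,1])]),[.3,.4,.4,.3,0])
print(f.x,[ (fk(q,f.x)[0]-t).round(4) for q,t,_ in D]); 
print("rot err",(fk(o["joint_positions"],f.x)[1].inv()*Ro.from_euler('xyz',o["ee_rot"])).magnitude())
E
```

```text
[0.17613313 0.17773813 0.40570903 0.20261973 0.13119362] [array([ 0.0504, -0.0259,  0.0163]), array([ 0.0156, -0.0547, -0.0114]), array([0.0349, 0.0264, 0.0016]), array([ 0.0038, -0.0092, -0.0048])]
rot err 7.236708314771881e-16
```

```bash
cat > fit.py <<'E'
from ik import *
import json
def fk(q,p):
    d,L1,L2,L6,a,b,e=p
    R=E('z',q[0])*E('y',q[1]+q[2])*E('z',q[3])*E('y',q[4])*E('z',q[5]+np.pi/2)
    s=q[1]+q[2]
    r=a+L1*np.sin(q[1])+L2*np.sin(s)-e*np.cos(s); z=d+L1*np.cos(q[1])+L2*np.cos(s)+e*np.sin(s)
    return E('z',q[0]).apply([r,b,z])+L6*R.apply([0,0,1]),R
D=[([1.0419,.08787,1.37208,0,1.68362,-.10309],[.2269,.5004,.1791]),([.324,.042,1.184,0,1.917,1.701],[.4775,.2203,.2996]),
([.59,-.35,2.21,-.66,.58,2.45],[.4987,.2489,.0934])]
E
python3 - <<'E'
from fit import *; from bench import robot
o=robot.get_obs(); D.append((o["joint_positions"],o["tool_pos"])); print(o["joint_positions"].round(4).tolist())
p0=np.array([.3,.4,.4,.3,0,.0567,0])
f=least_squares(lambda p:np.concatenate([np.hstack([(fk(q,p)[0]-t)*w for (q,t),w in zip(D,[1,1,.2,1])]),1e-3*(p-p0)]),p0)
print(f.x.round(4),[ (fk(q,f.x)[0]-t).round(4) for q,t in D]); np.save("p.npy",f.x)
def solve(T,R,seeds=60):
    best=None; rng=np.random.default_rng(0)
    for k in range(seeds):
        q0=rng.uniform(LO,HI); q0[0]=np.arctan2(T[1],T[0])+rng.normal(0,.3); q0[1]=rng.uniform(-.7,1);q0[3]=rng.uniform(-1,1.5)
        g=least_squares(lambda q:np.hstack([(fk(q,f.x)[0]-T)*5,(fk(q,f.x)[1].inv()*R).as_rotvec()]),np.clip(q0,LO+.01,HI-.01),bounds=(LO,HI))
        if best is None or g.cost<best.cost-1e-9 : best=g
        if best.cost<1e-10: break
    m=np.minimum(best.x-LO,HI-best.x); return best.cost,best.x.round(2),m.min().round(2)
S=np.array([.5675,.2604,.0418]); L=np.array([.445,.275,.0168]); G=np.array([.445,.25,.025]); F=np.array([.4677,.1197,.098])
for half in (0,1):
  H=Ro.from_euler('z',180*half,degrees=True)
  for nm,P,azs,leans,off in (("pick",S,(8,-82),(35,42,50,57),.010),("lay",L,(90,-90,0),(-54,-62,-69),.010),("regr",G,(90,-90,0),(20,30),.018),("fin",F,(40,130.2,220,310),(-46,-56),.018)):
    for az in azs:
      for le in leans:
        R=Rt(az,le); T=P+off*R.apply([0,0,1]); print(half,nm,az,le,*solve(T,R*H,25))
E
```

```text
[0.5031, -0.1349, 2.1408, -0.791, 0.3888, 2.5635]
[ 1.564e-01  4.465e-01  5.001e-01  3.763e-01 -4.000e-04  5.670e-02
 -1.017e-01] [array([-0.0002, -0.0001,  0.0001]), array([ 0.0001, -0.0001, -0.    ]), array([-0.0012,  0.0003, -0.0036]), array([0.0001, 0.    , 0.0001])]
0 pick 8 35 5.579051560354897e-25 [ 0.44 -0.03  1.94 -0.28  0.66  2.04] 0.49
0 pick 8 42 2.6738026600028758e-25 [ 0.46 -0.07  2.04 -0.45  0.51  2.22] 0.34
0 pick 8 50 6.187881067004305e-05 [ 0.49 -0.08  2.13 -0.8   0.36  2.57] 0.0
0 pick 8 57 0.003698325708141531 [ 0.47 -0.04  2.27  4.22  0.27 -2.47] 0.0
0 pick -82 35 0.0012122471037075283 [ 0.65  0.56  1.21 -0.55  1.68 -2.57] 0.0
0 pick -82 42 0.0002277999621169919 [ 0.68  0.63  1.16 -0.63  1.75 -2.57] 0.0
0 pick -82 50 8.165311463939256e-12 [ 0.72  0.71  1.1  -0.72  1.83 -2.57] 0.0
0 pick -82 57 5.9920495394747875e-30 [ 0.75  0.78  1.06 -0.81  1.89 -2.56] 0.01
0 lay 90 -54 5.6027420845904774e-27 [ 0.83  0.7   1.22 -0.62  1.94  0.82] 0.46
0 lay 90 -62 5.6350414464276804e-27 [ 0.86  0.79  1.16 -0.7   2.03  0.82] 0.38
0 lay 90 -69 7.856415414899062e-26 [ 0.87  0.87  1
[... 3299 characters left out ...]
r 0 30 5.751022959556471e-20 [ 0.6  -0.18  2.08 -0.39  0.83 -0.76] 0.47
1 fin 40 -46 5.730144408267836e-25 [ 0.33  0.58  1.15 -0.32  2.15 -2.01] 0.5
1 fin 40 -56 3.9269445249377827e-22 [ 0.35  0.71  1.06 -0.39  2.28 -2.03] 0.37
1 fin 130.2 -46 0.025010926166904434 [ 0.78  0.05  1.98 -1.    1.34 -2.57] 0.0
1 fin 130.2 -56 0.006253730944670477 [ 0.81  0.11  1.97 -1.07  1.4  -2.57] 0.0
1 fin 220 -46 2.510237015146304e-20 [-0.38 -0.46  2.25  0.81  1.06  0.19] 0.3
1 fin 220 -56 1.3295233811967521e-21 [-0.52 -0.45  2.36  1.06  1.1  -0.1 ] 0.19
1 fin 310 -46 2.914039710184817e-19 [-0.21  0.4   1.41  0.5   1.96 -0.87] 0.69
1 fin 310 -56 5.68333485593887e-19 [-0.25  0.51  1.36  0.58  2.06 -0.88] 0.59
```

The model fits to 0.1 mm. With a pick lean of 44° and a lay lean of −60°, all waypoints are reachable with margin. I'll back off and re-lean.

```bash
python3 -m crank '[[0,[0,0,-0.025],[0,0,0]],[0,[0,0,-0.025],[0,-3.8,0]],[0,[0,0,0],[0,-3.8,0]],[0,[0,0,0],[0,0,0]]]'
cat > t.py <<'E'
from h import *; from bench import robot
import sys
def pick(le,off=.010,z=.0418): R=Rt(8,le); a=R.apply([0,0,1]); return np.array([.5675,.2604,z])+off*a,R
E
python3 - <<'E'
from t import *
o=robot.get_obs(); T,R=pick(44); delta(T-.05*R.apply([0,0,1]),R,o,"pre"); delta(T,R,o); print(o["joint_positions"].round(2))
E
```

```text
time: 5.4
tool_pos: [0.5301, 0.2576, 0.095]
ee_rot: [-3.124, -0.762, 0.131]
wrist_force: [0.8, -0.0, 0.7]
width: 0.0941
finger_force: 0.0
pre turn(now-tool) [-0.66  0.35 -0.35] shift now-axes [-0.0099  0.0028  0.0243] shift final-axes [-0.01    0.0025  0.0243] |d| 0.0264
 turn(now-tool) [-0.66  0.35 -0.35] shift now-axes [-0.0095  0.0034  0.0743] shift final-axes [-0.01    0.0025  0.0743] |d| 0.075
[ 0.51 -0.26  2.08 -0.41  0.64  2.19]
```

```bash
python3 -m crank '[[0,[-0.01,0.0026,0.0],[-0.66,0.35,-0.35]],[0,[0,0,0.024],[0,0,0]],[0,[0,0,0.02],[0,0,0]],[0,[0,0,0],[0,0,0]]]'
python3 - <<'E'
from t import *
o=robot.get_obs(); T,R=pick(44); delta(T,R,o); print(o["joint_positions"].round(2))
E
```

```text
time: 5.8
tool_pos: [0.549, 0.2551, 0.0456]
ee_rot: [3.132, -0.754, 0.145]
wrist_force: [-1.1, 0.7, -0.6]
width: 0.0938
finger_force: 0.0
 turn(now-tool) [0.32 0.82 0.23] shift now-axes [ 0.0115 -0.0028  0.0258] shift final-axes [ 0.0111 -0.0027  0.026 ] |d| 0.0284
[ 0.49 -0.14  2.09 -0.5   0.53  2.27]
```

```bash
python3 -m crank '[[0,[0,0,0],[0,0,0]],[0,[0,0,0],[0,0,0]]]'
python3 - <<'E'
from t import *
o=robot.get_obs(); T,R=pick(44); delta(T,R,o); print(o["joint_positions"].round(2))
E
```

```text
time: 6.0
tool_pos: [0.5494, 0.2562, 0.0486]
ee_rot: [3.135, -0.758, 0.144]
wrist_force: [-0.8, -0.2, 0.3]
width: 0.0939
finger_force: 0.0
 turn(now-tool) [0.2  0.59 0.2 ] shift now-axes [ 0.0089 -0.0018  0.0276] shift final-axes [ 0.0086 -0.0017  0.0277] |d| 0.0291
[ 0.49 -0.15  2.09 -0.5   0.53  2.27]
```

```bash
python3 -m crank '[[0,[0.0085,-0.0017,0.0],[0.2,0.55,0.2]],[0,[0,0,0],[0,0,0]],[0,[0,0,0],[0,0,0]],[0,[0,0,0],[0,0,0]]]'
python3 - <<'E'
from t import *
o=robot.get_obs(); T,R=pick(44); delta(T,R,o); print(o["joint_positions"].round(2))
E
```

```text
time: 6.4
tool_pos: [0.5551, 0.2585, 0.0533]
ee_rot: [3.141, -0.766, 0.14]
wrist_force: [-0.8, 0.7, 0.2]
width: 0.0938
finger_force: 0.0
 turn(now-tool) [0.02 0.13 0.01] shift now-axes [ 0.0011 -0.0002  0.027 ] shift final-axes [ 0.001  -0.0002  0.027 ] |d| 0.027
[ 0.49 -0.14  2.08 -0.5   0.52  2.27]
```

```bash
python3 -m crank '[[0,[0.001,0,0.009],[0,0,0]],[0,[0,0,0.009],[0,0,0]],[0,[0,0,0.009],[0,0,0]],[0,[0,0,0],[0,0,0]],[0,[0,0,0],[0,0,0]]]'
python3 - <<'E'
from t import *; from bench import vision
o=robot.get_obs(); T,R=pick(44); delta(T,R,o); print(o["joint_positions"].round(2))
s=vision.snapshot("wrist");cv2.imwrite("pics/w3.png",cv2.resize(s["color"][50:330,100:420,::-1],(640,560)))
E
```

```text
time: 6.9
tool_pos: [0.5743, 0.2609, 0.0332]
ee_rot: [3.14, -0.764, 0.14]
wrist_force: [0.8, -0.3, -0.3]
width: 0.0942
finger_force: 0.0
 turn(now-tool) [0.06 0.23 0.02] shift now-axes [ 0.0011 -0.0005 -0.0009] shift final-axes [ 0.0011 -0.0005 -0.0009] |d| 0.0015
[ 0.47 -0.07  2.06 -0.52  0.47  2.29]
```

View pics/w3.png

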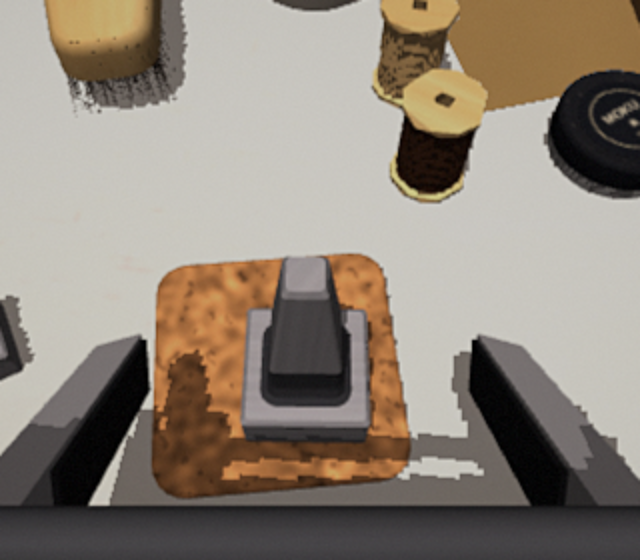

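The stake (308,370) is centred between the fingers (147 and 472) and squared to them. Closing.

```bash
python3 -m crank '[[0,[0.0012,-0.0005,-0.0009],[0,0.2,0]],[0,[0,0,0],[0,0,0]],[1,[0,0,0],[0,0,0]],[1,[0,0,0],[0,0,0]],[1,[0,0,0],[0,0,0]],[1,[0,0,0],[0,0,0]],[1,[0,0,0],[0,0,0]],[1,[0,0,0],[0,0,0]]]'
python3 -m crank '[[1,[0,0,0],[0,0,0]],[1,[0,0,0],[0,0,0]],[1,[0,0,0],[0,0,0]],[1,[0,0,0],[0,0,0]]]'
```

```text
time: 7.75
tool_pos: [0.5745, 0.2617, 0.0357]
ee_rot: [3.141, -0.769, 0.14]
wrist_force: [0.1, 0.4, 1.1]
width: 0.0492
finger_force: 0.0
time: 8.15
tool_pos: [0.5746, 0.2618, 0.0358]
ee_rot: [3.141, -0.769, 0.14]
wrist_force: [0.5, 1.2, -0.8]
width: 0.0178
finger_force: 25.9
```

```bash
python3 -m crank '[[1,[0,0,0],[0,0,0]],[1,[0,0,0],[0,0,0]]]'
python3 - <<'E'
from t import *; from bench import vision
s=vision.snapshot("wrist");d=vision.snapshot("side")
a=cv2.resize(s["color"][130:330,150:360,::-1],(400,380));b=cv2.resize(d["color"][190:300,180:300,::-1],(400,380))
cv2.imwrite("pics/w4.png",np.hstack([a,b]))
W=cloud(s).reshape(-1,3)
for lo,hi in((.02,.03),(.084,.1)):
    m=(np.hypot(W[:,0]-.567,W[:,1]-.26)<.045)&(W[:,2]>lo)&(W[:,2]<hi); p=W[m]; print(p.min(0),p.max(0),cv2.minAreaRect((p[:,:2]*1000).astype(np.float32)))
E
```

```text
time: 8.35
tool_pos: [0.5745, 0.2619, 0.0357]
ee_rot: [3.141, -0.769, 0.14]
wrist_force: [-0.2, 1.9, -1.2]
width: 0.0161
finger_force: 29.5
[0.54556968 0.24152828 0.02000829] [0.59145372 0.28348571 0.02999923] ((567.3018188476562, 259.80316162109375), (42.48352813720703, 41.555362701416016), 9.322042465209961)
[0.52212792 0.23481631 0.08400392] [0.57378844 0.27613643 0.09997404] ((548.2803344726562, 257.5537109375), (50.63015365600586, 40.58140182495117), 7.78470516204834)
```

View pics/w4.png

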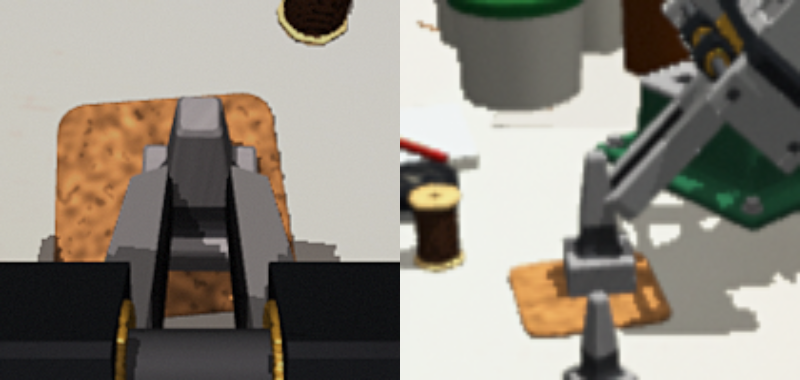

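The grip is holding: stake upright and unmoved, pads at the neck, fingers flexing a little. I'll lift, and check the turning path with the model.

```bash
python3 -m crank '[[1,[-0.0036,0,-0.0035],[0,0,0]],[1,[-0.0072,0,-0.007],[0,0,0]],[1,[-0.0144,0,-0.014],[0,0,0]],[1,[-0.0144,0,-0.014],[0,0,0]],[1,[-0.0144,0,-0.014],[0,0,0]],[1,[-0.0144,0,-0.014],[0,0,0]],[1,[-0.0144,0,-0.014],[0,0,0]],[1,[0,0,0],[0,0,0]]]'
cat >> fit.py <<'E'
P=np.load("p.npy")
def ik(T,R,q0):
    g=least_squares(lambda q:np.hstack([(fk(q,P)[0]-T)*5,(fk(q,P)[1].inv()*R).as_rotvec()]),np.clip(q0,LO+.001,HI-.001),bounds=(LO,HI)); return g.x,g.cost
def path(o,T,R,n):
    from scipy.spatial.transform import Slerp
    R0=Ro.from_euler('xyz',o["ee_rot"]); q=o["joint_positions"]; sl=Slerp([0,1],Ro.concatenate([R0,R])); worst=9
    for i in range(1,n+1):
        t=i/n; qn,c=ik(o["tool_pos"]*(1-t)+t*np.asarray(T),sl(t),q); m=np.minimum(qn-LO,HI-qn).min(); v=abs(qn-q).max()/.1
        print(i,qn.round(2),"c%.0e m%.2f v%.1f z%.3f"%(c,m,v,(sl(t).apply([0,0,1]))[2])); q=qn
E
python3 - <<'E'
from fit import *; from bench import robot
o=robot.get_obs(); R=Rt(90,-60); T=np.array([.445,.275,.0168+.06])+.010*R.apply([0,0,1])
print(o["finger_force"],o["wrist_force"]); delta(T,R,o); path(o,T+[0,0,.08],R,16)
E
```

```text
time: 9.25
tool_pos: [0.4568, 0.2443, 0.0336]
ee_rot: [3.139, -0.765, 0.142]
wrist_force: [0.2, 0.8, -2.4]
width: 0.016
finger_force: 29.4
29.388075208771625 [ 0.1682007   0.78102035 -2.37713751]
 turn(now-tool) [-12.85 -83.5  -91.37] shift now-axes [ 0.0203 -0.0234 -0.0335] shift final-axes [-0.022  -0.0118 -0.0382] |d| 0.0456
1 [ 0.6  -0.32  2.19 -0.47  0.71  2.21] c7e-30 m0.36 v2.4 z-0.781
2 [ 0.6  -0.28  2.1  -0.4   0.84  2.04] c8e-21 m0.45 v1.7 z-0.832
3 [ 0.6  -0.22  2.01 -0.36  0.96  1.91] c2e-27 m0.54 v1.3 z-0.874
4 [ 0.61 -0.16  1.92 -0.34  1.08  1.8 ] c5e-18 m0.60 v1.2 z-0.906
5 [ 0.62 -0.09  1.83 -0.34  1.2   1.7 ] c2e-18 m0.67 v1.2 z-0.927
6 [ 0.64 -0.02  1.74 -0.34  1.32  1.61] c5e-18 m0.74 v1.2 z-0.938
7 [ 0.66  0.05  1.65 -0.36  1.43  1.53] c7e-32 m0.72 v1.1 z-0.938
8 [ 0.67  0.12  1.56 -0.38  1.54  1.44] c1e-31 m0.70 v1.1 z-0.926
9 [ 0.7   0.2   1.48 -0.41  1.64  1.36] c8e-32 m0.67 v1.0 z-0.904
10 [ 0.72  0.27  1.4  -0.44  1.74  1.27] c3e-30 m0.64 v1.0 z-0.871
11 [ 0.74  0.34  1.33 -0.48  1.83  1.18] c9e-31 m0.60 v0.9 z-0.828
12 [ 0.76  0.41  1.27 -0.52  1.92  1.09] c9e-30 m0.56 v0.9 z-0.777
13 [ 0.78  0.47  1.21 -0.57  1.99  0.99] c2e-29 m0.51 v1.0 z-0.717
14 [ 0.8   0.53  1.17 -0.63  2.06  0.88] c9e-29 m0.45 v1.0 z-0.650
15 [ 0.83  0.58  1.13 -0.7   2.12  0.77] c4e-28 m0.38 v1.1 z-0.577
16 [ 0.85  0.62  1.1  -0.76  2.17  0.66] c4e-27 m0.32 v1.1 z-0.500
```

My lift sign was wrong: the tool slid back horizontally with the stake still held just above the table, and the forces are low. Lifting properly now.

```bash
python3 -m crank '[[1,[0.007,0,-0.0072],[0,0,0]],[1,[0.014,0,-0.0144],[0,0,0]],[1,[0.0208,0,-0.0216],[0,0,0]],[1,[0.0208,0,-0.0216],[0,0,0]],[1,[0.0208,0,-0.0216],[0,0,0]],[1,[0.014,0,-0.0144],[0,0,0]],[1,[0,0,0],[0,0,0]],[1,[0,0,0],[0,0,0]]]'
python3 - <<'E'
from fit import *; from bench import robot,vision
o=robot.get_obs(); R=Rt(90,-60); T=np.array([.445,.275,.0168+.12])+.010*R.apply([0,0,1])
print(o["finger_force"],o["wrist_force"]); delta(T,R,o); path(o,T,R,16)
s=vision.snapshot("scene");d=vision.snapshot("side")
a=cv2.resize(s["color"][80:270,150:350,::-1],(400,380));b=cv2.resize(d["color"][100:300,180:390,::-1],(400,380))
cv2.imwrite("pics/w5.png",np.hstack([a,b]))
E
```

```text
time: 10.05
tool_pos: [0.4597, 0.2453, 0.1753]
ee_rot: [3.141, -0.767, 0.139]
wrist_force: [0.1, 0.1, -4.6]
width: 0.0159
finger_force: 29.3
29.321083791946876 [ 0.06610181  0.06516963 -4.6298013 ]
 turn(now-tool) [-12.87 -83.6  -91.47] shift now-axes [-0.0385 -0.0229  0.0232] shift final-axes [ 0.0482 -0.0147  0.0035] |d| 0.0505
1 [ 0.6  -0.44  2.   -0.36  1.    2.04] c4e-26 m0.32 v1.5 z-0.780
2 [ 0.59 -0.38  1.92 -0.33  1.1   1.92] c1e-27 m0.38 v1.2 z-0.831
3 [ 0.6  -0.3   1.84 -0.31  1.19  1.82] c3e-28 m0.46 v1.0 z-0.873
4 [ 0.61 -0.23  1.77 -0.31  1.29  1.72] c2e-28 m0.53 v1.0 z-0.905
5 [ 0.62 -0.15  1.69 -0.32  1.38  1.64] c8e-29 m0.61 v0.9 z-0.927
6 [ 0.64 -0.07  1.62 -0.33  1.48  1.56] c5e-29 m0.69 v0.9 z-0.938
7 [ 0.65  0.01  1.54 -0.35  1.56  1.48] c2e-29 m0.73 v0.9 z-0.938
8 [ 0.67  0.09  1.47 -0.38  1.65  1.4 ] c7e-30 m0.70 v0.9 z-0.926
9 [ 0.69  0.17  1.41 -0.41  1.73  1.32] c6e-30 m0.67 v0.8 z-0.904
10 [ 0.72  0.25  1.35 -0.44  1.81  1.24] c4e-30 m0.64 v0.8 z-0.871
11 [ 0.74  0.32  1.29 -0.48  1.88  1.15] c1e-29 m0.60 v0.8 z-0.829
12 [ 0.76  0.39  1.24 -0.53  1.95  1.07] c7e-30 m0.55 v0.9 z-0.777
13 [ 0.78  0.46  1.2  -0.58  2.01  0.98] c3e-30 m0.50 v0.9 z-0.717
14 [ 0.8   0.53  1.16 -0.63  2.06  0.88] c1e-30 m0.45 v0.9 z-0.650
15 [ 0.83  0.59  1.14 -0.69  2.11  0.79] c2e-30 m0.39 v1.0 z-0.577
16 [ 0.85  0.64  1.12 -0.75  2.15  0.69] c2e-31 m0.33 v1.0 z-0.500
```

View pics/w5.png

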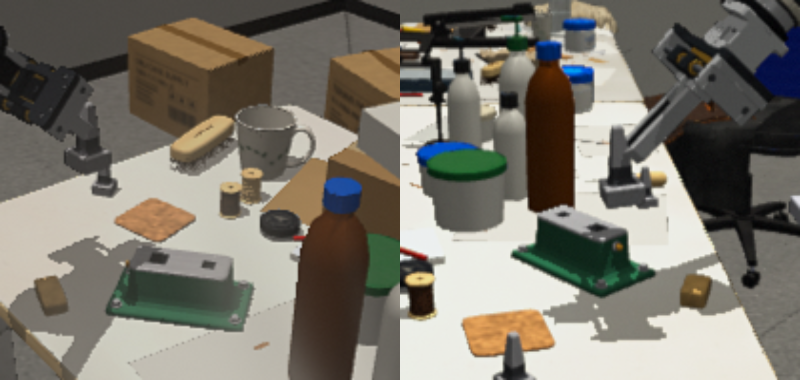

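The stake is held upright in the air, with everything else in place. Now turning it over in the air.

```bash
python3 -m crank '[[1,[0,0,0],[-0.8,-5.225,-5.717]],[1,[0,0,0],[-0.8,-5.225,-5.717]],[1,[0,0,0],[-0.8,-5.225,-5.717]],[1,[0,0,0],[-0.8,-5.225,-5.717]],[1,[0,0,0],[-0.8,-5.225,-5.717]],[1,[0,0,0],[-0.8,-5.225,-5.717]],[1,[0,0,0],[-0.8,-5.225,-5.717]],[1,[0,0,0],[-0.8,-5.225,-5.717]]]'
python3 -m crank '[[1,[0,0,0],[-0.8,-5.225,-5.717]],[1,[0,0,0],[-0.8,-5.225,-5.717]],[1,[0,0,0],[-0.8,-5.225,-5.717]],[1,[0,0,0],[-0.8,-5.225,-5.717]],[1,[0,0,0],[-0.8,-5.225,-5.717]],[1,[0,0,0],[-0.8,-5.225,-5.717]],[1,[0,0,0],[-0.8,-5.225,-5.717]],[1,[0,0,0],[-0.8,-5.225,-5.717]]]'
python3 -m crank '[[1,[0,0,0],[0,0,0]],[1,[0,0,0],[0,0,0]],[1,[0,0,0],[0,0,0]]]'
python3 - <<'E'
from fit import *; from bench import robot,vision
o=robot.get_obs(); R=Rt(90,-60); T=np.array([.445,.275,.0168+.06])+.010*R.apply([0,0,1])
print(o["finger_force"],o["wrist_force"],o["joint_positions"].round(2)); delta(T,R,o)
s=vision.snapshot("scene");d=vision.snapshot("side")
np.savez("sc6.npz",**s);np.savez("sd6.npz",**d)
a=cv2.resize(s["color"][70:250,100:280,::-1],(400,400));b=cv2.resize(d["color"][100:280,240:420,::-1],(400,400))
cv2.imwrite("pics/w6.png",np.hstack([a,b]))
E
```

```text
time: 10.95
tool_pos: [0.4605, 0.2458, 0.1748]
ee_rot: [2.777, 0.135, 0.809]
wrist_force: [1.2, -0.1, -4.0]
width: 0.0156
finger_force: 29.6
time: 11.75
tool_pos: [0.4612, 0.2462, 0.1737]
ee_rot: [-3.135, 1.049, 1.582]
wrist_force: [-0.1, -0.6, -3.5]
width: 0.0159
finger_force: 29.7
time: 12.05
tool_pos: [0.4607, 0.2457, 0.1767]
ee_rot: [3.134, 1.043, 1.564]
wrist_force: [0.3, -0.6, -2.7]
width: 0.0142
finger_force: 50.7
50.71475155418739 [ 0.34081167 -0.64098253 -2.68192139] [ 0.81  0.58  1.11 -0.8   2.17  0.61]
 turn(now-tool) [ 0.1  -0.23 -0.2 ] shift now-axes [ 0.101  -0.0161  0.0349] shift final-axes [ 0.1012 -0.0157  0.0345] |d| 0.1081
```

View pics/w6.png

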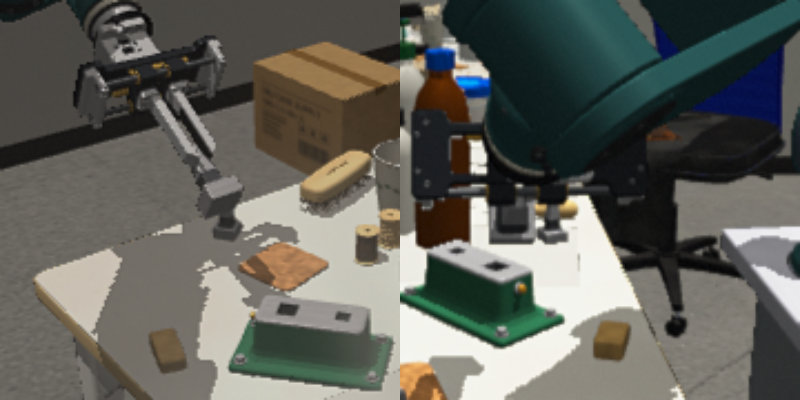

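The stake is held in the air with its head at (220,190), and the grip force has risen. I'll measure its actual attitude from the face plane before lowering.

```bash
cat > face.py <<'E'
from h import *
def face(s,c,rad,nexp,lo=0.9,zmin=-1):
    W=cloud(s); dx=cv2.blur(np.nan_to_num(W),(3,3))
    gu=np.gradient(W,axis=1); gv=np.gradient(W,axis=0); n=np.cross(gu,gv); n/=np.linalg.norm(n,axis=-1,keepdims=True)+1e-12
    near=(np.linalg.norm(W-c,axis=-1)<rad)&(W[...,2]>zmin)
    n*=np.sign((n*nexp).sum(-1))[...,None]
    m=near&((n*np.asarray(nexp)).sum(-1)>lo)&(np.linalg.norm(gu,axis=-1)+np.linalg.norm(gv,axis=-1)<.02)
    p=W[m]; c0=np.median(p,0)
    for _ in range(4):
        q=p[np.linalg.norm(p-c0,axis=1)<rad]; 
        _,_,V=np.linalg.svd(q-q.mean(0),full_matrices=False); N=V[2]*np.sign(V[2]@nexp); off=(p-q.mean(0))@N
        p=p[abs(off)<.003]; c0=p.mean(0)
    return len(p),p.mean(0),N,p
E
python3 - <<'E'
from face import *; from bench import robot
o=robot.get_obs(); R=Ro.from_euler('xyz',o["ee_rot"]); A=o["tool_pos"]-.010*R.apply([0,0,1])
# expected face normal/tip direction
tip=Ro.from_matrix(R.as_matrix())*Rt(8,44).inv(); t=tip.apply([0,0,1]); print("TCP",o["tool_pos"],"expected tip dir",t.round(3),"axis pt",A.round(4),"exp face c",(A-.037*t).round(4))
s=dict(np.load("sc6.npz"))
for r in(.03,.04): 
    n,c,N,p=face(s,A-.037*t,r,-t,.85); print(n,c.round(4),N.round(3),p.min(0).round(3),p.max(0).round(3))
W=cloud(s).reshape(-1,3); m=(np.linalg.norm(W-(A-.02*t),axis=1)<.06)&(W[:,2]>.05); print(W[m].min(0),W[m].max(0),m.sum())
E
```

```text
TCP [0.46066517 0.24553658 0.17752229] expected tip dir [ 0.001  0.971 -0.238] axis pt [0.4606 0.2542 0.1826] exp face c [0.4606 0.2182 0.1914]
30 [0.4607 0.2253 0.1696] [ 0.06  -0.552  0.831] [0.442 0.217 0.163] [0.477 0.234 0.176]
31 [0.4604 0.2266 0.1691] [ 0.052 -0.349  0.936] [0.442 0.217 0.163] [0.479 0.256 0.18 ]
[0.43826708 0.21631214 0.13122869] [0.48189148 0.2937339  0.21193085] 568
```

```bash
cat > stake.py <<'E'
from h import *
from scipy.optimize import least_squares
def sdf(p):
    def box(q,h): d=abs(q)-h; return np.linalg.norm(np.maximum(d,0),axis=1)+np.minimum(d.max(1),0)
    head=box(p-[0,0,.011],np.array([.021,.021,.011]))
    s=p[:,2]; w=np.where(s<.042,.011,.011-5/42*(np.minimum(s,.084)-.042))
    d=np.stack([abs(p[:,0])-w,abs(p[:,1])-w,np.maximum(.022-s,s-.084)],1)
    sh=np.linalg.norm(np.maximum(d,0),axis=1)+np.minimum(d.max(1),0)
    return np.minimum(head,sh)
def fit(pts,inits):
    best=None
    for R0,c0 in inits:
        f=lambda v:sdf((R0*Ro.from_rotvec(v[:3])).inv().apply(pts-(c0+v[3:]*.1)))*1000
        g=least_squares(f,np.zeros(6),loss="soft_l1",f_scale=1.5)
        if best is None or g.cost<best[0]: best=(g.cost,R0*Ro.from_rotvec(g.x[:3]),c0+g.x[3:]*.1,np.median(abs(f(g.x))))
    return best
E
python3 - <<'E'
from stake import *; from bench import robot,vision
o=robot.get_obs(); R=Ro.from_euler('xyz',o["ee_rot"]); T=o["tool_pos"]
S={"scene":dict(np.load("sc6.npz")),"wrist":vision.snapshot("wrist")}; np.savez("w6.npz",**S["wrist"])
for use in (["scene"],["wrist"],["scene","wrist"]):
    pts=np.vstack([cloud(S[k]).reshape(-1,3) for k in use]); pts=pts[np.isfinite(pts[:,0])]
    q=R.inv().apply(pts-T); 
    keep=(abs(q[:,0])<.09)&(abs(q[:,1])<.03)&(q[:,2]>-.06)&(q[:,2]<.07)
    fing=(abs(q[:,1])>.005)&(abs(q[:,0])<.0125)&(q[:,2]<.003)
    fing|=(q[:,2]<-.03)&(abs(q[:,0])<.03)
    pts=pts[keep&~fing]
    inits=[]
    for k in range(-60,61,20):
        Rs=R*Ro.from_euler('y',k,degrees=True)*Rt(8,44).inv()*Ro.from_euler('z',8,degrees=True)
        inits.append((Rs,T-.010*R.apply([0,0,1])-.04*Rs.apply([0,0,1])))
    c,Rs,c0,med=fit(pts,inits); t=Rs.apply([0,0,1])
    print(use,len(pts),"cost",round(c),"med mm",round(med,2),"face",c0.round(4),"tipdir",t.round(3),"elev",np.degrees(np.arcsin(t[2])).round(1),"tip",(c0+.084*t).round(4),"in tool: face",R.inv().apply(c0-T).round(4),"tip",R.inv().apply(c0+.084*t-T).round(4))
E
```

```text
['scene'] 350 cost 184 med mm 0.66 face [0.4612 0.2293 0.1474] tipdir [0.002 0.851 0.524] elev 31.6 tip [0.4614 0.3008 0.1914] in tool: face [0.0179 0.0004 0.0292] tip [ 0.0159  0.0008 -0.0548]
['wrist'] 3249 cost 621 med mm 0.33 face [0.4617 0.229  0.1491] tipdir [-0.001  0.849  0.529] elev 31.9 tip [0.4617 0.3002 0.1935] in tool: face [0.0162 0.001  0.0287] tip [ 0.0138  0.0011 -0.0553]
['scene', 'wrist'] 3599 cost 920 med mm 0.38 face [0.4616 0.229  0.1489] tipdir [-0.     0.847  0.531] elev 32.1 tip [0.4616 0.3002 0.1935] in tool: face [0.0164 0.0008 0.0287] tip [ 0.0138  0.0009 -0.0552]
```

The stake has swung about 46° in the fingertip grip and now hangs parallel to the fingers. It is still held, but poorly. The safe mend is to turn the tool back to vertical slowly, stand it face down on the bare table, and take a deeper grip.

```bash
python3 -m crank '[[1,[0,0,0],[0,2,0]],[1,[0,0,0],[0,4,0]],[1,[0,0,0],[0,5,0]],[1,[0,0,0],[0,5,0]],[1,[0,0,0],[0,5,0]],[1,[0,0,0],[0,5,0]],[1,[0,0,0],[0,5,0]],[1,[0,0,0],[0,5,0]]]'
python3 -m crank '[[1,[0,0,0],[0,5,0]],[1,[0,0,0],[0,5,0]],[1,[0,0,0],[0,5,0]],[1,[0,0,0],[0,4,0]],[1,[0,0,0],[0,2.5,0]],[1,[0,0,0],[0,0.5,0]],[1,[0,0,0],[0,0,0]],[1,[0,0,0],[0,0,0]]]'
cat >> stake.py <<'E'
def locate(names=("scene","wrist"),o=None,fingers=True,center=None,R0s=None,rad=.06):
    from bench import robot,vision
    o=o or robot.get_obs(); R=Ro.from_euler('xyz',o["ee_rot"]); T=o["tool_pos"]; P=[]
    for k in names:
        p=cloud(vision.snapshot(k)).reshape(-1,3); P.append(p[np.isfinite(p[:,0])])
    pts=np.vstack(P); q=R.inv().apply(pts-T)
    if center is None: keep=(abs(q[:,0])<.09)&(abs(q[:,1])<.03)&(q[:,2]>-.06)&(q[:,2]<.07)
    else: keep=np.linalg.norm(pts-center,axis=1)<rad
    if fingers:
        keep&=~((abs(q[:,1])>.005)&(abs(q[:,0])<.0125)&(q[:,2]<.003)); keep&=~((q[:,2]<-.03)&(abs(q[:,0])<.03))
    pts=pts[keep&(pts[:,2]>.004)]
    if R0s is None: R0s=[R*Ro.from_euler('x',0)*Ro.from_euler('y',180+k,degrees=True) for k in range(-90,91,30)]
    c0=center if center is not None else T-.010*R.apply([0,0,1])
    b=fit(pts,[(Rs,c0-.04*Rs.apply([0,0,1])) for Rs in R0s]); Rs,c=b[1],b[2]; t=Rs.apply([0,0,1]); x=Rs.apply([1,0,0])
    print(len(pts),"med mm",round(b[3],2),"face",c.round(4),"tip",(c+.084*t).round(4),"tipdir",t.round(3),"elev",np.degrees(np.arcsin(t[2])).round(1),"az_x mod90",(np.degrees(np.arctan2(x[1],x[0]))%90).round(1),"| tool: face",R.inv().apply(c-T).round(4),"tip",R.inv().apply(c+.084*t-T).round(4))
    return Rs,c
E
python3 - <<'E'
from stake import *; from bench import robot
o=robot.get_obs(); print(o["time"],o["tool_pos"].round(4),np.degrees(o["ee_rot"]).round(1),o["finger_force"],o["width"]); locate()
E
```

```text
time: 13.0
tool_pos: [0.4601, 0.2455, 0.178]
ee_rot: [3.137, 0.412, 1.569]
wrist_force: [-0.9, 0.8, -3.5]
width: 0.0145
finger_force: 50.5
time: 13.8
tool_pos: [0.4599, 0.2456, 0.1764]
ee_rot: [3.14, 0.034, 1.571]
wrist_force: [-0.5, 0.6, -2.9]
width: 0.0143
finger_force: 48.3
13.8 [0.4599 0.2456 0.1764] [179.9   2.   90. ] 48.28817080473527 0.014285383525594497
2935 med mm 0.41 face [0.4605 0.2538 0.1472] tip [0.4609 0.2649 0.2305] tipdir [0.004 0.132 0.991] elev 82.4 az_x mod90 0.3 | tool: face [0.0091 0.0006 0.0289] tip [ 0.0174  0.0011 -0.0547]
```

```bash
python3 -m crank '[[1,[0,0,0.015],[0,2,0]],[1,[0,0,0.02],[0,2.5,0]],[1,[0,0,0.02],[0,2,0]],[1,[0,0,0.02],[0,1,0]],[1,[0,0,0.02],[0,0,0]],[1,[0,0,0.015],[0,0,0]],[1,[0,0,0.005],[0,0,0]],[1,[0,0,0],[0,0,0]]]'
python3 - <<'E'
from stake import *; from bench import robot
o=robot.get_obs(); print(o["time"],o["tool_pos"].round(4),np.degrees(o["ee_rot"]).round(1),o["finger_force"],o["width"]); locate()
E
```

```text
time: 14.7
tool_pos: [0.4594, 0.2517, 0.0604]
ee_rot: [-3.141, -0.096, 1.572]
wrist_force: [-0.5, 0.3, -3.2]
width: 0.0141
finger_force: 48.0
14.7 [0.4594 0.2517 0.0604] [-179.9   -5.5   90.1] 48.000812369864434 0.014116793444553875
3607 med mm 4.03 face [0.4607 0.2778 0.0482] tip [0.4623 0.1971 0.025 ] tipdir [ 0.019 -0.961 -0.277] elev -16.1 az_x mod90 75.5 | tool: face [0.0249 0.0013 0.0147] tip [-0.0577  0.0028  0.03  ]
```

```bash
sed -i 's/pts\[:,2\]>.004/pts[:,2]>.012/' stake.py; python3 - <<'E'
from stake import *; from bench import robot
R=Ro.from_euler('xyz',robot.get_obs()["ee_rot"])
locate(R0s=[R*Ro.from_euler('y',180+k,degrees=True) for k in (-10,0,10)])
E
```

```text
2973 med mm 0.52 face [0.4616 0.2617 0.035 ] tip [0.4618 0.2648 0.119 ] tipdir [0.002 0.037 0.999] elev 87.9 az_x mod90 87.7 | tool: face [0.007  0.0008 0.0281] tip [ 0.0182  0.0011 -0.0552]
```

```bash
python3 -m crank '[[1,[-0.001,0,0.01],[0,1,0]],[1,[-0.0013,0,0.01],[0,1,0]],[1,[-0.001,0,0.008],[0,0,0]],[1,[0,0,0.003],[0,0,0]],[1,[0,0,0.001],[0,0,0]],[1,[0,0,0],[0,0,0]],[1,[0,0,0],[0,0,0]]]'
python3 -m crank '[[1,[0,0,0.001],[0,0,0]],[1,[0,0,0.001],[0,0,0]],[1,[0,0,0],[0,0,0]]]'
python3 - <<'E'
from stake import *; from bench import robot
R=Ro.from_euler('xyz',robot.get_obs()["ee_rot"])
locate(R0s=[R*Ro.from_euler('y',180+k,degrees=True) for k in (-10,0,10)])
E
```

```text
time: 15.6
tool_pos: [0.4607, 0.2522, 0.0297]
ee_rot: [3.139, -0.132, 1.572]
wrist_force: [-0.2, -0.6, -3.5]
width: 0.0141
finger_force: 47.9
time: 15.9
tool_pos: [0.4606, 0.2527, 0.028]
ee_rot: [3.139, -0.133, 1.572]
wrist_force: [-0.4, 0.3, 0.3]
width: 0.014
finger_force: 47.8
2645 med mm 0.44 face [0.4614 0.2633 0.0007] tip [0.4613 0.2634 0.0847] tipdir [-0.001  0.002  1.   ] elev 89.9 az_x mod90 89.4 | tool: face [0.0069 0.0007 0.0285] tip [ 0.0181  0.0008 -0.0547]
```

The stake stands face down on the bare table, upright, with its weight off the grip. Releasing and backing out along the tool axis.

```bash
python3 -m crank '[[0.6,[0,0,0],[0,0,0]],[0.3,[0,0,0],[0,0,0]],[0,[0,0,0],[0,0,0]],[0,[0,0,0],[0,0,0]],[0,[0,0,0],[0,0,0]],[0,[0,0,0],[0,0,0]],[0,[0,0,0],[0,0,0]],[0,[0,0,0],[0,0,0]]]'
python3 -m crank '[[0,[0,0,-0.02],[0,0,0]],[0,[0,0,-0.04],[0,0,0]],[0,[0,0,-0.04],[0,0,0]],[0,[0,0,-0.02],[0,0,0]],[0,[0,0,0],[0,0,0]],[0,[0,0,0],[0,0,0]]]'
python3 - <<'E'
from stake import *; from fit import *; from bench import robot
o=robot.get_obs(); c=np.array([.4614,.2633,.042])
Rs,f=locate(names=("wrist",),center=c,R0s=[Ro.identity()],fingers=False,rad=.055)
R=Rt(90,44); a=R.apply([0,0,1]); T=np.array([f[0],f[1],.0405])+.016*a
delta(T-.08*a,R,o,"pre"); path(o,T-.08*a,R,5); q,cc=ik(T,R,o["joint_positions"]); print(q.round(2),cc)
q2,cc=ik(T+[0,0,.02],Rt(90,-60),[.83,.75,1.2,-.68,2,.8]); print(q2.round(2),cc)
E
```

```text
time: 16.8
tool_pos: [0.4603, 0.2522, 0.0273]
ee_rot: [3.14, -0.132, 1.572]
wrist_force: [0.4, -0.8, 0.7]
width: 0.0746
finger_force: 0.0
time: 17.4
tool_pos: [0.46, 0.2364, 0.1457]
ee_rot: [3.141, -0.132, 1.571]
wrist_force: [-0.6, 0.4, -1.3]
width: 0.0939
finger_force: 0.0
1675 med mm 0.41 face [0.4616 0.2637 0.0006] tip [0.4615 0.2634 0.0846] tipdir [-0.001 -0.003  1.   ] elev 89.8 az_x mod90 89.9 | tool: face [0.008  0.0015 0.1475] tip [0.0188 0.0015 0.0641]
pre turn(now-tool) [ 0.04 36.44  0.05] shift now-axes [-0.0248  0.0015  0.0564] shift final-axes [-0.0535  0.0016  0.0307] |d| 0.0616
1 [ 0.17 -0.05  1.63  0.26  1.52  0.16] c4e-25 m0.71 v1.3 z-0.967
2 [ 0.07 -0.06  1.69  0.39  1.49  0.04] c5e-25 m0.70 v1.3 z-0.926
3 [-0.03 -0.05  1.75  0.52  1.48 -0.09] c1e-25 m0.71 v1.3 z-0.871
4 [-0.13 -0.02  1.8   0.64  1.48 -0.23] c2e-27 m0.74 v1.3 z-0.802
5 [-0.21  0.03  1.84  0.75  1.5  -0.36] c4e-29 m0.71 v1.3 z-0.719
[-0.09  0.1   1.9   0.79  1.33 -0.37] 9.71212776724041e-24
[ 0.84  0.76  1.11 -0.71  2.06  0.76] 5.338149012135454e-20
```

```bash
python3 -m crank '[[0,[0,0,0],[0,7.29,0]],[0,[0,0,0],[0,7.29,0]],[0,[0,0,0],[0,7.29,0]],[0,[0,0,0],[0,7.29,0]],[0,[0,0,0],[0,7.29,0]],[0,[0,0,0],[0,0,0]],[0,[0,0,0],[0,0,0]]]'
python3 -m crank '[[0,[-0.0267,0.0008,0.0153],[0,0,0]],[0,[-0.0267,0.0008,0.0153],[0,0,0]],[0,[0,0,0],[0,0,0]],[0,[0,0,0],[0,0,0]]]'
python3 - <<'E'
from t import *
o=robot.get_obs(); R=Rt(90,44); a=R.apply([0,0,1]); T=np.array([.4616,.2636,.0405])+.016*a; delta(T-.08*a,R,o,"pre")
E
```

```text
time: 18.15
tool_pos: [0.4593, 0.2362, 0.1443]
ee_rot: [-3.137, -0.767, 1.566]
wrist_force: [-0.1, 0.1, 0.4]
width: 0.0938
finger_force: 0.0
time: 18.55
tool_pos: [0.4618, 0.2206, 0.0882]
ee_rot: [3.14, -0.768, 1.575]
wrist_force: [0.2, 0.1, 0.2]
width: 0.0938
finger_force: 0.0
pre turn(now-tool) [-0.04 -0.03  0.16] shift now-axes [-0.0022 -0.0002  0.0001] shift final-axes [-0.0022 -0.0002  0.0001] |d| 0.0022
```

```bash
python3 -m crank '[[0,[-0.0022,0,0.02],[0,0,0.1]],[0,[0,0,0.02],[0,0,0]],[0,[0,0,0.02],[0,0,0]],[0,[0,0,0.01],[0,0,0]],[0,[0,0,0],[0,0,0]],[0,[0,0,0],[0,0,0]]]'
python3 - <<'E'
from t import *
o=robot.get_obs(); R=Rt(90,44); a=R.apply([0,0,1]); T=np.array([.4616,.2636,.0405])+.016*a; delta(T,R,o,"g"); print(o["wrist_force"])
E
```

```text
time: 19.15
tool_pos: [0.4627, 0.2667, 0.0367]
ee_rot: [3.138, -0.768, 1.573]
wrist_force: [0.3, 0.5, -0.1]
width: 0.094
finger_force: 0.0
g turn(now-tool) [ 0.09 -0.01  0.1 ] shift now-axes [ 0.0004 -0.0011  0.0111] shift final-axes [ 0.0004 -0.0011  0.0111] |d| 0.0112
[ 0.25872952  0.48361744 -0.06857907]
```

```bash
python3 -m crank '[[0.5,[0.0004,-0.0011,0.005],[0,0,0]],[0.5,[0,0,0.006],[0,0,0]],[0.6,[0,0,0],[0,0,0]],[0.7,[0,0,0],[0,0,0]],[1,[0,0,0],[0,0,0]],[1,[0,0,0],[0,0,0]],[1,[0,0,0],[0,0,0]],[1,[0,0,0],[0,0,0]]]'
python3 -m crank '[[1,[0,0,0],[0,0,0]],[1,[0,0,0],[0,0,0]],[1,[0,0,0],[0,0,0]],[1,[0,0,0],[0,0,0]]]'
python3 - <<'E'
from stake import *; from bench import robot
o=robot.get_obs(); R=Ro.from_euler('xyz',o["ee_rot"])
locate(names=("scene","wrist"),R0s=[Ro.identity()],center=np.array([.4616,.2636,.042]),rad=.055)
E
```

```text
time: 19.95
tool_pos: [0.4608, 0.2742, 0.0277]
ee_rot: [3.141, -0.768, 1.57]
wrist_force: [0.0, 0.2, -0.0]
width: 0.0334
finger_force: 0.0
time: 20.35
tool_pos: [0.4605, 0.2744, 0.0276]
ee_rot: [-3.141, -0.768, 1.57]
wrist_force: [-1.0, -0.4, 0.1]
width: 0.0188
finger_force: 29.6
1771 med mm 0.39 face [0.4612 0.2631 0.0005] tip [0.4613 0.2636 0.0845] tipdir [0.    0.006 1.   ] elev 89.7 az_x mod90 89.8 | tool: face [-0.0269  0.0007  0.0117] tip [ 0.0318  0.0007 -0.0484]
```

```bash
python3 -m crank '[[1,[0.0035,0,-0.0036],[0,0,0]],[1,[0.0104,0,-0.0108],[0,0,0]],[1,[0.0174,0,-0.018],[0,0,0]],[1,[0.0104,0,-0.0108],[0,-2,0]],[1,[0.0035,0,-0.0036],[0,-4,0]],[1,[0,0,0],[0,-5,0]],[1,[0,0,0],[0,-5,0]],[1,[0,0,0],[0,-5,0]]]'
python3 -m crank '[[1,[0,0,0],[0,-5,0]],[1,[0,0,0],[0,-5,0]],[1,[0,0,0],[0,-5,0]],[1,[0,0,0],[0,-5,0]],[1,[0,0,0],[0,-5,0]],[1,[0,0,0],[0,-5,0]],[1,[0,0,0],[0,-5,0]],[1,[0,0,0],[0,-5,0]]]'
python3 -m crank '[[1,[0,0,0],[0,-5,0]],[1,[0,0,0],[0,-5,0]],[1,[0,0,0],[0,-5,0]],[1,[0,0,0],[0,-5,0]],[1,[0,0,0],[0,-5,0]],[1,[0,0,0],[0,-5,0]],[1,[0,0,0],[0,-4,0]],[1,[0,0,0],[0,-2,0]]]'
python3 -m crank '[[1,[0,0,0],[0,-1,0]],[1,[0,0,0],[0,0,0]],[1,[0,0,0],[0,0,0]]]'
python3 - <<'E'
from stake import *; from bench import robot
o=robot.get_obs(); R=Ro.from_euler('xyz',o["ee_rot"]); print(np.degrees(o["ee_rot"]).round(1))
locate()
E
```

```text
time: 21.25
tool_pos: [0.4609, 0.2742, 0.0942]
ee_rot: [3.14, -0.399, 1.57]
wrist_force: [0.1, 0.1, -3.7]
width: 0.0184
finger_force: 29.4
time: 22.05
tool_pos: [0.4605, 0.2755, 0.094]
ee_rot: [3.141, 0.297, 1.569]
wrist_force: [-0.3, 0.4, -3.7]
width: 0.0187
finger_force: 29.4
time: 22.85
tool_pos: [0.46, 0.2758, 0.0911]
ee_rot: [-3.138, 0.925, 1.574]
wrist_force: [0.2, 0.5, -3.5]
width: 0.0185
finger_force: 29.5
time: 23.15
tool_pos: [0.4611, 0.2745, 0.0935]
ee_rot: [3.14, 0.94, 1.568]
wrist_force: [0.2, -0.4, -3.6]
width: 0.0184
finger_force: 29.5
[179.9  53.9  89.8]
1842 med mm 0.44 face [0.4618 0.2484 0.1002] tip [0.462  0.3324 0.1014] tipdir [0.001 1.    0.015] elev 0.8 az_x mod90 66.2 | tool: face [-0.0208  0.0008  0.0171] tip [ 0.0277  0.0008 -0.0514]
```

The turn worked this time: the stake is horizontal and held. Tipping it a little further and lowering most of the way.

```bash
python3 -m crank '[[1,[0,0,0],[0,-2,0]],[1,[0,0,0],[0,-3,0]],[1,[0,0,0],[0,-3,0]],[1,[0,0,0],[0,-2,0]],[1,[0.009,0,0.0044],[0,0,0]],[1,[0.018,0,0.0088],[0,0,0]],[1,[0.018,0,0.0088],[0,0,0]],[1,[0,0,0],[0,0,0]]]'
python3 -m crank '[[1,[0,0,0],[0,0,0]],[1,[0,0,0],[0,0,0]]]'
python3 - <<'E'
from stake import *; from bench import robot
o=robot.get_obs(); R=Ro.from_euler('xyz',o["ee_rot"]); print(np.degrees(o["ee_rot"]).round(1),o["joint_positions"].round(2))
Rs,c=locate(R0s=[Ro.from_euler('x',-95,degrees=True)])
print("low pts",[(n,(c+Rs.apply(np.array([sx*w,sy*w,s])))[2].round(4)) for n,w,s in(("face",.021,0),("rim",.021,.022),("tip",.006,.084)) for sx in(-1,1) for sy in (-1,1)])
E
```

```text
time: 24.05
tool_pos: [0.4594, 0.2729, 0.0386]
ee_rot: [-3.128, 1.121, 1.583]
wrist_force: [-0.1, -0.8, -3.8]
width: 0.0183
finger_force: 29.6
time: 24.25
tool_pos: [0.4611, 0.2745, 0.0434]
ee_rot: [3.139, 1.116, 1.567]
wrist_force: [-1.4, -0.8, -3.4]
width: 0.0182
finger_force: 29.7
[179.8  64.   89.8] [ 0.85  0.8   1.09 -0.75  2.09  0.77]
1848 med mm 0.51 face [0.462  0.251  0.0417] tip [0.4617 0.3348 0.0474] tipdir [-0.003  0.998  0.068] elev 3.9 az_x mod90 0.1 | tool: face [-0.0088  0.0009  0.0219] tip [ 0.0228  0.0006 -0.0559]
low pts [('face', np.float64(0.0622)), ('face', np.float64(0.0203)), ('face', np.float64(0.063)), ('face', np.float64(0.0211)), ('rim', np.float64(0.0637)), ('rim', np.float64(0.0218)), ('rim', np.float64(0.0645)), ('rim', np.float64(0.0226)), ('tip', np.float64(0.0533)), ('tip', np.float64(0.0413)), ('tip', np.float64(0.0535)), ('tip', np.float64(0.0415))]
```

```bash
python3 -m crank '[[1,[0.0063,0,0.0031],[0,0,0]],[1,[0.0063,0,0.0031],[0,0,0]],[1,[0.0036,0,0.0018],[0,0,0]],[1,[0,0,0],[0,0,0]],[1,[0.0018,0,0.0009],[0,0,0]],[1,[0.0018,0,0.0009],[0,0,0]],[1,[0,0,0],[0,0,0]]]'
python3 - <<'E'
from stake import *; from bench import robot
Rs,c=locate(R0s=[Ro.from_euler('x',-95,degrees=True)])
print("low",[(n,(c+Rs.apply(np.array([sx*w,sy*w,s])))[2].round(4)) for n,w,s in(("face",.021,0),("rim",.021,.022),("tip",.006,.084)) for sx in(1,) for sy in (-1,1)])
E
```

```text
time: 25.05
tool_pos: [0.4608, 0.2743, 0.0206]
ee_rot: [3.141, 1.117, 1.57]
wrist_force: [0.2, 0.1, -2.5]
width: 0.0182
finger_force: 29.6
1006 med mm 0.54 face [0.4614 0.2502 0.0213] tip [0.4616 0.3342 0.0228] tipdir [0.002 1.    0.018] elev 1.0 az_x mod90 89.8 | tool: face [-0.0112  0.0006  0.0214] tip [ 0.0243  0.0008 -0.0548]
low [('face', np.float64(0.0427)), ('face', np.float64(0.0007)), ('rim', np.float64(0.0431)), ('rim', np.float64(0.0011)), ('tip', np.float64(0.0289)), ('tip', np.float64(0.0169))]
```

```bash
python3 -m crank '[[1,[0.0009,0,0.00044],[0,0,0]],[1,[0.0009,0,0.00044],[0,0,0]],[1,[0.0009,0,0.00044],[0,0,0]],[1,[0.0009,0,0.00044],[0,0,0]],[1,[0.0009,0,0.00044],[0,0,0]],[1,[0,0,0],[0,0,0]]]'
python3 - <<'E'
from stake import *; from bench import robot
Rs,c=locate(R0s=[Ro.from_euler('x',-95,degrees=True)])
print("low",[(n,(c+Rs.apply(np.array([sx*w,sy*w,s])))[2].round(4)) for n,w,s in(("face",.021,0),("rim",.021,.022),("tip",.006,.084)) for sx in(1,) for sy in (-1,1)])
E
```

```text
time: 25.75
tool_pos: [0.461, 0.2748, 0.0164]
ee_rot: [3.138, 1.117, 1.567]
wrist_force: [0.5, 5.7, 3.6]
width: 0.0188
finger_force: 30.1
1164 med mm 0.48 face [0.4616 0.2503 0.0234] tip [0.4619 0.3339 0.015 ] tipdir [ 0.004  0.995 -0.101] elev -5.8 az_x mod90 89.8 | tool: face [-0.0171  0.0006  0.0189] tip [ 0.0272  0.0009 -0.0525]
low [('face', np.float64(0.0444)), ('face', np.float64(0.0026)), ('rim', np.float64(0.0422)), ('rim', np.float64(0.0004)), ('tip', np.float64(0.021)), ('tip', np.float64(0.009))]
```

```bash
python3 -m crank '[[1,[0.0009,0,0.00044],[0,0,0]],[1,[0.0009,0,0.00044],[0,0,0]],[1,[0.0009,0,0.00044],[0,0,0]],[1,[0,0,0],[0,0,0]],[1,[0.0009,0,0.00044],[0,0,0]],[1,[0,0,0],[0,0,0]]]'
python3 - <<'E'
from stake import *; from bench import robot
Rs,c=locate(R0s=[Ro.from_euler('x',-95,degrees=True)])
print("low",[(n,(c+Rs.apply(np.array([sx*w,sy*w,s])))[2].round(4)) for n,w,s in(("face",.021,0),("rim",.021,.022),("tip",.006,.084)) for sx in(1,) for sy in (-1,1)])
E
```

```text
time: 26.45
tool_pos: [0.4611, 0.2749, 0.0129]
ee_rot: [3.136, 1.117, 1.566]
wrist_force: [0.1, 5.4, 4.9]
width: 0.0183
finger_force: 30.2
1274 med mm 0.38 face [0.4616 0.2506 0.0252] tip [0.4616 0.3329 0.0084] tipdir [-0.    0.98 -0.2 ] elev -11.6 az_x mod90 0.0 | tool: face [-0.0218  0.0005  0.0164] tip [ 0.0295  0.0005 -0.0502]
low [('face', np.float64(0.0459)), ('face', np.float64(0.0047)), ('rim', np.float64(0.0415)), ('rim', np.float64(0.0003)), ('tip', np.float64(0.0143)), ('tip', np.float64(0.0025))]
```

```bash
python3 -m crank '[[1,[0.0009,0,0.00044],[0,0,0]],[1,[0.0006,0,0.0003],[0,0,0]],[1,[0,0,0],[0,0,0]],[0.7,[0,0,0],[0,0,0]],[0.4,[0,0,0],[0,0,0]],[0.2,[0,0,0],[0,0,0]],[0,[0,0,0],[0,0,0]],[0,[0,0,0],[0,0,0]]]'
python3 -m crank '[[0,[0,0,0],[0,0,0]],[0,[-0.01,0,-0.01],[0,0,0]],[0,[-0.03,0,-0.02],[0,0,0]],[0,[-0.04,0,-0.03],[0,0,0]],[0,[-0.04,0,-0.03],[0,8,0]],[0,[-0.02,0,-0.01],[0,8,0]],[0,[0,0,0],[0,8,0]],[0,[0,0,0],[0,8,0]]]'
python3 - <<'E'
from fit import *; from stake import *; from bench import robot
o=robot.get_obs(); print(np.degrees(o["ee_rot"]).round(1),o["joint_positions"].round(2))
Rs,c=locate(names=("scene","wrist"),center=np.array([.4616,.285,.02]),R0s=[Ro.from_euler('x',-104,degrees=True)],fingers=False,rad=.06)
E
```

```text
time: 27.35
tool_pos: [0.4607, 0.2739, 0.0095]
ee_rot: [-3.14, 1.118, 1.571]
wrist_force: [-0.3, -0.5, 0.2]
width: 0.0552
finger_force: 0.0
time: 28.15
tool_pos: [0.4614, 0.3013, 0.1833]
ee_rot: [3.135, 0.548, 1.568]
wrist_force: [0.4, -0.6, -0.4]
width: 0.094
finger_force: 0.0
[179.6  31.4  89.8] [ 0.74  0.39  1.11 -0.44  1.99  0.63]
2501 med mm 0.51 face [0.462  0.251  0.0259] tip [0.4619 0.3327 0.0062] tipdir [-0.002  0.972 -0.235] elev -13.6 az_x mod90 0.2 | tool: face [ 0.0392 -0.0003  0.1605] tip [ 0.1191 -0.0005  0.1348]
```

The stake lies on its side (elevation −13.6°, rim and tip on the table) and has been let go. Next I grip the head afresh with a lean of +30°.

```bash
cat > re.py <<'E'
from fit import *; from bench import robot
c=np.array([.462,.251,.0259]); t=np.array([0,.972,-.235]); R=Rt(90,30); a=R.apply([0,0,1]); T=c+.014*t+.016*a
E
python3 - <<'E'
from re import *
E
mv re.py regr.py; python3 - <<'E'
from regr import *
o=robot.get_obs(); delta(T-.07*a,R,o,"pre"); path(o,T-.07*a,R,8)
E
```

```text
pre turn(now-tool) [ 0.59 61.52 -0.25] shift now-axes [ 0.0095 -0.0012  0.1318] shift final-axes [-0.1113 -0.0003  0.0712] |d| 0.1321
1 [ 0.68  0.3   1.21 -0.34  1.89  0.62] c1e-27 m0.74 v1.1 z-0.915
2 [ 0.61  0.21  1.3  -0.24  1.78  0.58] c1e-26 m0.84 v1.1 z-0.961
3 [ 0.52  0.14  1.4  -0.13  1.68  0.52] c1e-25 m0.90 v1.1 z-0.989
4 [ 0.43  0.07  1.49 -0.01  1.58  0.43] c8e-25 m0.83 v1.2 z-1.000
5 [0.32 0.02 1.58 0.11 1.5  0.32] c8e-24 m0.78 v1.3 z-0.993
6 [ 0.21 -0.01  1.66  0.25  1.44  0.19] c4e-23 m0.75 v1.4 z-0.968
7 [ 0.1  -0.03  1.74  0.39  1.4   0.04] c5e-23 m0.73 v1.5 z-0.925
8 [-0.02 -0.01  1.8   0.53  1.39 -0.12] c6e-24 m0.75 v1.6 z-0.866Traceback (most recent call last):
  File "<stdin>", line 1, in <module>
  File "re.py", line 1, in <module>
    from fit import *; from bench import robot
  File "fit.py", line 1, in <module>
    from ik import *
  File "ik.py", line 1, in <module>
    from h import *
  File "h.py", line 1, in <module>
    import numpy as np,cv2
    from numpy.__config__ import show_config
    from numpy._core._multiarray_umath import (
    from . import (
    from .fromnumeric import any
    from . import _methods, overrides
    import pickle
    __all__.extend([x for x in dir() if re.match("[A-Z][A-Z0-9_]+$", x)])
AttributeError: module 're' has no attribute 'match' (consider renaming 're.py' since it has the same name as the standard library module named 're' and prevents importing that standard library module)
```

```bash
rm -rf __pycache__/re.*; python3 -m crank '[[0.3,[0,0,0],[0.07,7.69,-0.03]],[0.3,[0,0,0],[0.07,7.69,-0.03]],[0.3,[0,0,0],[0.07,7.69,-0.03]],[0.3,[0,0,0],[0.07,7.69,-0.03]],[0.3,[0,0,0],[0.07,7.69,-0.03]],[0.3,[0,0,0],[0.07,7.69,-0.03]],[0.3,[0,0,0],[0.07,7.69,-0.03]],[0.3,[0,0,0],[0.07,7.69,-0.03]]]'
python3 -m crank '[[0.3,[-0.037,0,0.0237],[0,0,0]],[0.3,[-0.037,0,0.0237],[0,0,0]],[0.3,[-0.037,0,0.0237],[0,0,0]],[0.3,[0,0,0],[0,0,0]],[0.3,[0,0,0],[0,0,0]]]'
python3 - <<'E'
from regr import *
o=robot.get_obs(); delta(T-.07*a,R,o,"pre"); print(o["width"])
E
```

```text
time: 29.05
tool_pos: [0.4603, 0.2997, 0.1792]
ee_rot: [-3.13, -0.518, 1.571]
wrist_force: [0.4, 0.2, -0.6]
width: 0.066
finger_force: 0.0
time: 29.55
tool_pos: [0.459, 0.2386, 0.0619]
ee_rot: [-3.126, -0.516, 1.567]
wrist_force: [-0.2, 0.6, 0.9]
width: 0.0658
finger_force: 0.0
pre turn(now-tool) [-0.79  0.46 -0.17] shift now-axes [ 0.0028  0.0029 -0.0071] shift final-axes [ 0.0029  0.003  -0.007 ] |d| 0.0081
0.06578809426803747
```

```bash
python3 -m crank '[[0.3,[0.0028,0.0029,0.0],[-0.79,0.46,-0.17]],[0.3,[0,0,0.02],[0,0,0]],[0.3,[0,0,0.02],[0,0,0]],[0.3,[0,0,0.015],[0,0,0]],[0.3,[0,0,0],[0,0,0]],[0.3,[0,0,0],[0,0,0]]]'
python3 - <<'E'
from regr import *
o=robot.get_obs(); delta(T,R,o,"g"); print(o["width"])
E
```

```text
time: 30.15
tool_pos: [0.464, 0.269, 0.0184]
ee_rot: [3.133, -0.524, 1.576]
wrist_force: [-0.2, -0.3, 0.6]
width: 0.0654
finger_force: 0.0
g turn(now-tool) [ 0.33 -0.02  0.24] shift now-axes [-0.0017 -0.0021  0.0101] shift final-axes [-0.0017 -0.002   0.0101] |d| 0.0105
0.0654148966795624
```

```bash
python3 -m crank '[[0.3,[-0.0016,-0.0018,0.005],[0.3,0,0.2]],[0.3,[0,0,0.0045],[0,0,0]],[0.4,[0,0,0],[0,0,0]],[0.6,[0,0,0],[0,0,0]],[1,[0,0,0],[0,0,0]],[1,[0,0,0],[0,0,0]],[1,[0,0,0],[0,0,0]],[1,[0,0,0],[0,0,0]]]'
python3 - <<'E'
from stake import *; from regr import *
o=robot.get_obs(); delta(T,R,o,"g"); print(o["width"],o["finger_force"])
locate(names=("scene","wrist"),center=np.array([.4616,.285,.02]),R0s=[Ro.from_euler('x',-104,degrees=True)],rad=.06)
E
```

```text
time: 30.95
tool_pos: [0.4613, 0.2713, 0.0076]
ee_rot: [-3.139, -0.524, 1.568]
wrist_force: [-1.1, -0.6, 1.3]
width: 0.0412
finger_force: 30.0
g turn(now-tool) [-0.06  0.   -0.13] shift now-axes [ 0.0017  0.0007 -0.0003] shift final-axes [ 0.0017  0.0007 -0.0003] |d| 0.0018
0.0411941416022024 30.000563263893127
3024 med mm 0.32 face [0.4619 0.2507 0.0258] tip [0.4617 0.3324 0.0062] tipdir [-0.003  0.972 -0.233] elev -13.5 az_x mod90 0.2 | tool: face [-0.0088  0.0006 -0.026 ] tip [0.0522 0.0003 0.0318]
```

```bash
python3 -m crank '[[1,[0.005,0,-0.0087],[0,0,0]],[1,[0.015,0,-0.026],[0,0,0]],[1,[0.02,0,-0.0346],[0,0,0]],[1,[0.02,0,-0.0346],[0,0,0]],[1,[0.015,0,-0.026],[0,0,0]],[1,[0.005,0,-0.0087],[0,0,0]],[1,[0,0,0],[0,0,0]]]'
cat > ins.py <<'E'
from stake import *; from fit import fk,ik,path; from bench import robot
S=np.array([.4677,.1197,.062])
E
python3 - <<'E'
from ins import *
o=robot.get_obs(); Rs,c=locate(); Rc=Ro.from_euler('xyz',o["ee_rot"]); f=Rc.inv().apply(c-o["tool_pos"])
R=Rt(40.2,-46.5); T=S+[0,0,.115]-R.apply(f); print(T); delta(T,R,o); path(o,T,R,15)
E
```

```text
time: 31.75
tool_pos: [0.4622, 0.2712, 0.1686]
ee_rot: [3.141, -0.523, 1.57]
wrist_force: [0.6, 0.1, -3.5]
width: 0.0412
finger_force: 30.0
3709 med mm 0.31 face [0.4622 0.2504 0.1846] tip [0.4621 0.3319 0.1645] tipdir [-0.002  0.971 -0.239] elev -13.8 az_x mod90 88.4 | tool: face [-0.0101  0.0001 -0.0243] tip [ 0.0505 -0.0002  0.0339]
[0.45949293 0.11289165 0.1529643 ]
 turn(now-tool) [  7.71 -71.32  52.83] shift now-axes [-0.145  -0.0025 -0.0656] shift final-axes [-0.0604  0.1192  0.0864] |d| 0.1591
1 [ 0.09 -0.06  1.62  0.44  1.56  0.15] c2e-27 m0.70 v1.1 z-0.905
2 [ 0.13 -0.04  1.58  0.36  1.59  0.25] c9e-28 m0.72 v1.0 z-0.936
3 [ 0.16 -0.02  1.54  0.28  1.62  0.35] c6e-28 m0.74 v1.0 z-0.961
4 [0.2  0.01 1.5  0.21 1.67 0.44] c2e-28 m0.77 v0.9 z-0.978
5 [0.23 0.05 1.46 0.14 1.71 0.53] c1e-28 m0.81 v0.8 z-0.987
6 [0.25 0.09 1.41 0.08 1.76 0.6 ] c7e-29 m0.85 v0.8 z-0.989
7 [0.28 0.13 1.37 0.02 1.82 0.68] c2e-29 m0.83 v0.7 z-0.984
8 [ 0.3   0.18  1.33 -0.04  1.87  0.74] c2e-29 m0.78 v0.7 z-0.971
9 [ 0.31  0.23  1.29 -0.09  1.93  0.8 ] c1e-29 m0.72 v0.6 z-0.950
10 [ 0.32  0.28  1.25 -0.14  1.99  0.86] c2e-29 m0.66 v0.6 z-0.922
11 [ 0.33  0.33  1.21 -0.18  2.05  0.91] c1e-29 m0.60 v0.6 z-0.888
12 [ 0.34  0.39  1.17 -0.23  2.1   0.96] c3e-29 m0.55 v0.6 z-0.846
13 [ 0.34  0.44  1.14 -0.27  2.16  1.  ] c6e-29 m0.49 v0.6 z-0.799
14 [ 0.34  0.49  1.11 -0.31  2.21  1.04] c1e-28 m0.44 v0.6 z-0.746
15 [ 0.33  0.55  1.08 -0.35  2.27  1.08] c2e-28 m0.38 v0.5 z-0.688
```

```bash
python3 -m crank '[[1,[0,0,0],[0.241,-2.229,1.651]],[1,[0,0,0],[0.482,-4.457,3.302]],[1,[0,0,0],[0.482,-4.457,3.302]],[1,[0,0,0],[0.482,-4.457,3.302]],[1,[0,0,0],[0.482,-4.457,3.302]],[1,[0,0,0],[0.482,-4.457,3.302]],[1,[0,0,0],[0.482,-4.457,3.302]],[1,[0,0,0],[0.482,-4.457,3.302]]]'
python3 -m crank '[[1,[0,0,0],[0.482,-4.457,3.302]],[1,[0,0,0],[0.482,-4.457,3.302]],[1,[0,0,0],[0.482,-4.457,3.302]],[1,[0,0,0],[0.482,-4.457,3.302]],[1,[0,0,0],[0.482,-4.457,3.302]],[1,[0,0,0],[0.482,-4.457,3.302]],[1,[0,0,0],[0.482,-4.457,3.302]],[1,[0,0,0],[0.482,-4.457,3.302]]]'
python3 -m crank '[[1,[0,0,0],[0.241,-2.229,1.651]],[1,[-0.015,0.03,0.0215],[0,0,0]],[1,[-0.015,0.03,0.0215],[0,0,0]],[1,[-0.015,0.03,0.0215],[0,0,0]],[1,[-0.015,0.029,0.0215],[0,0,0]],[1,[0,0,0],[0,0,0]],[1,[0,0,0],[0,0,0]]]'
python3 - <<'E'
from ins import *
o=robot.get_obs(); print(np.degrees(o["ee_rot"]).round(1))
Rs,c=locate(); Rc=Ro.from_euler('xyz',o["ee_rot"])
t=Rs.apply([0,0,1]); al=Ro.align_vectors([[0,0,-1]],[t])[0]; print("tilt fix world deg",al.as_rotvec(degrees=True).round(2))
np.savez("ins0.npz",R=Rs.as_matrix(),c=c)
E
```

```text
time: 32.65
tool_pos: [0.4603, 0.2714, 0.1648]
ee_rot: [-2.983, 0.106, 1.18]
wrist_force: [-0.1, 0.2, -3.9]
width: 0.0418
finger_force: 30.0
time: 33.45
tool_pos: [0.4612, 0.2719, 0.1643]
ee_rot: [-3.112, 0.779, 0.745]
wrist_force: [-0.4, 0.1, -4.0]
width: 0.0417
finger_force: 30.0
time: 34.15
tool_pos: [0.4584, 0.1131, 0.1495]
ee_rot: [-3.134, 0.815, 0.706]
wrist_force: [-0.8, 0.5, -3.5]
width: 0.0415
finger_force: 30.0
[-179.5   46.7   40.5]
7498 med mm 2.58 face [0.468  0.1214 0.0627] tip [0.4714 0.1233 0.1466] tipdir [0.041 0.023 0.999] elev 87.3 az_x mod90 40.4 | tool: face [0.0719 0.0003 0.0503] tip [ 0.0134  0.0006 -0.0101]
tilt fix world deg [-87.32 154.33   0.  ]
```

```bash
sed -i 's/pts\[:,2\]>.012/pts[:,2]>zmin/; s/rad=.06):/rad=.06,zmin=.012):/' stake.py; cat > ck.py <<'E'
from ins import *
o=robot.get_obs(); Rc=Ro.from_euler('xyz',o["ee_rot"]); H=Ro.from_euler('z',40.2,degrees=True)*Ro.from_euler('x',180,degrees=True)
for n in (("wrist",),("scene",),("wrist","scene")):
    Rs,c=locate(names=n,R0s=[H],center=S+[0,0,.07],zmin=.068,rad=.07)
t=Rs.apply([0,0,1]); al=Ro.from_rotvec(np.cross(t,[0,0,-1])); yaw=(np.degrees(np.arctan2(*Rs.apply([1,0,0])[1::-1]))-40.2+45)%90-45
fixR=Ro.from_euler('z',-yaw,degrees=True)*al; print("yaw err",round(yaw,2),"turn tool",Rc.inv().apply(fixR.as_rotvec(degrees=True)).round(2))
cn=o["tool_pos"]+fixR.apply(c-o["tool_pos"]); tipn=cn-[0,0,.084]
d=S-tipn; Rn=fixR*Rc; print("tip now",(c+.084*t).round(4),"after turn: shift xy tool",Rn.inv().apply([d[0],d[1],0]).round(4),"tip above mouth",-d[2].round(4),"down unit",Rn.inv().apply([0,0,-1]).round(3),"ft",robot.get_obs()["wrist_force"].round(1))
E
python3 ck.py
python3 - <<'E'
from h import *; from bench import vision
for n in("wrist","scene","side"):
    s=vision.snapshot(n); W=cloud(s).reshape(-1,3); m=(abs(W[:,2]-.062)<.004)&(np.hypot(W[:,0]-.486,W[:,1]-.098)<.08); r=cv2.minAreaRect((W[m][:,:2]*1000).astype(np.float32)); print(n,m.sum(),np.median(W[m,2]),r)
    k=(np.hypot(W[:,0]-.4677,W[:,1]-.1197)<.015)&(W[:,2]<.055)&(W[:,2]>.02); 
    if k.sum()>9: print("sock",k.sum(),cv2.minAreaRect((W[k][:,:2]*1000).astype(np.float32)))
E
```

```text
3209 med mm 0.3 face [0.4696 0.1215 0.1742] tip [0.4692 0.1221 0.0902] tipdir [-0.004  0.008 -1.   ] elev -89.5 az_x mod90 40.1 | tool: face [-0.0086  0.0014 -0.0256] tip [0.0526 0.001  0.0319]
341 med mm 0.79 face [0.4691 0.1222 0.174 ] tip [0.4693 0.1234 0.09  ] tipdir [ 0.001  0.015 -1.   ] elev -89.2 az_x mod90 39.9 | tool: face [-0.0084  0.0007 -0.0252] tip [0.0533 0.0001 0.0319]
3534 med mm 0.32 face [0.4696 0.1221 0.1747] tip [0.4693 0.1228 0.0907] tipdir [-0.004  0.008 -1.   ] elev -89.5 az_x mod90 40.3 | tool: face [-0.0086  0.001  -0.0256] tip [0.0526 0.0006 0.032 ]
yaw err 0.15 turn tool [-0.22 -0.12  0.45]
tip now [0.4693 0.1228 0.0907] after turn: shift xy tool [-0.0021  0.0008  0.0022] tip above mouth 0.0287 down unit [ 0.728 -0.004  0.685] ft [ 0.6 -0.1 -3.7]
wrist 7530 0.06234633253412438 ((486.39697265625, 98.009521484375), (53.506282806396484, 121.15708923339844), 40.40263748168945)
sock 286 ((463.2086181640625, 115.18376159667969), (10.904970169067383, 20.1135196685791), 33.543670654296875)
scene 595 0.06139929418256135 ((485.0923156738281, 96.70922088623047), (54.178001403808594, 121.54882049560547), 40.94715881347656)
sock 19 ((473.5517578125, 127.77157592773438), (10.06578540802002, 18.649017333984375), 68.70707702636719)
side 461 0.06248649954344935 ((485.726806640625, 101.40465545654297), (53.11039733886719, 124.47706604003906), 39.875640869140625)
```

The stake hangs tang down, 29 mm above the large socket and about 3 mm off centre. Correcting and lowering part way.

```bash
python3 -m crank '[[1,[-0.0021,0.0008,0.0022],[-0.22,-0.12,0.45]],[1,[0.0073,0,0.0068],[0,0,0]],[1,[0.0073,0,0.0068],[0,0,0]],[1,[0.0073,0,0.0068],[0,0,0]],[1,[0.0036,0,0.0034],[0,0,0]],[1,[0,0,0],[0,0,0]],[1,[0,0,0],[0,0,0]]]'
python3 ck.py
```

```text
time: 35.3
tool_pos: [0.4575, 0.1109, 0.1168]
ee_rot: [3.133, 0.816, 0.692]
wrist_force: [0.4, 0.2, -2.4]
width: 0.0413
finger_force: 30.0
3005 med mm 0.3 face [0.468  0.1182 0.1406] tip [0.4683 0.118  0.0566] tipdir [ 0.003 -0.003 -1.   ] elev -89.8 az_x mod90 39.9 | tool: face [-0.0086  0.0013 -0.0256] tip [0.0526 0.0011 0.032 ]
311 med mm 2.04 face [0.4447 0.0983 0.157 ] tip [0.4587 0.1092 0.0749] tipdir [ 0.167  0.13  -0.977] elev -77.8 az_x mod90 47.0 | tool: face [-0.0415  0.0016 -0.0141] tip [0.0304 0.0018 0.0293]
3327 med mm 0.32 face [0.4681 0.1186 0.141 ] tip [0.4683 0.1187 0.057 ] tipdir [ 0.002  0.001 -1.   ] elev -89.9 az_x mod90 40.1 | tool: face [-0.0086  0.001  -0.0256] tip [0.0526 0.0005 0.032 ]
yaw err -0.12 turn tool [-0.07 -0.1  -0.11]
tip now [0.4683 0.1187 0.057 ] after turn: shift xy tool [ 0.0002 -0.0011 -0.0003] tip above mouth -0.005 down unit [ 0.729 -0.005  0.684] ft [ 0.2  0.9 -4.2]
```

```bash
python3 -m crank '[[1,[0.0044,-0.001,0.0041],[0,0,0]],[1,[0.0044,0,0.0041],[0,0,0]],[1,[0.0044,0,0.0041],[0,0,0]],[1,[0.0022,0,0.002],[0,0,0]],[1,[0,0,0],[0,0,0]]]'
python3 -m crank '[[1,[0.0015,0,0.0014],[0,0,0]],[1,[0,0,0],[0,0,0]]]'
python3 ck.py
```

```text
time: 36.0
tool_pos: [0.4572, 0.1113, 0.095]
ee_rot: [3.132, 0.816, 0.692]
wrist_force: [1.5, -2.0, -5.2]
width: 0.0416
finger_force: 30.0
time: 36.2
tool_pos: [0.4574, 0.1115, 0.0937]
ee_rot: [3.132, 0.815, 0.692]
wrist_force: [1.8, -2.4, -3.1]
width: 0.0414
finger_force: 30.0
2319 med mm 1.67 face [0.4774 0.1249 0.1208] tip [0.4917 0.1379 0.039 ] tipdir [ 0.17   0.155 -0.973] elev -76.7 az_x mod90 46.1 | tool: face [-0.0032  0.0028 -0.036 ] tip [0.0695 0.0015 0.0061]
245 med mm 1.25 face [0.4552 0.1068 0.1378] tip [0.4713 0.1198 0.0564] tipdir [ 0.192  0.155 -0.969] elev -75.7 az_x mod90 36.5 | tool: face [-0.0353  0.0025 -0.0268] tip [0.0382 0.0023 0.014 ]
2572 med mm 2.2 face [0.4756 0.1235 0.1206] tip [0.4916 0.1387 0.0396] tipdir [ 0.191  0.181 -0.965] elev -74.7 az_x mod90 53.7 | tool: face [-0.0048  0.0027 -0.0342] tip [0.0693 0.0008 0.0053]
yaw err 13.47 turn tool [ 10.26 -15.18   8.49]
tip now [0.4916 0.1387 0.0396] after turn: shift xy tool [-0.0072 -0.0049  0.0131] tip above mouth -0.0319 down unit [ 0.881 -0.022  0.473] ft [ 1.6 -2.8 -3. ]
```

```bash
python3 -m crank '[[1,[0.0011,0,0.001],[0,0,0]],[1,[0.0011,0,0.001],[0,0,0]],[1,[0,0,0],[0,0,0]]]'
python3 -m crank '[[1,[0.0011,0,0.001],[0,0,0]],[1,[0.0011,0,0.001],[0,0,0]],[1,[0,0,0],[0,0,0]]]'
```

```text
time: 36.7
tool_pos: [0.4575, 0.1116, 0.0908]
ee_rot: [3.132, 0.815, 0.692]
wrist_force: [2.4, -3.7, -2.6]
width: 0.0417
finger_force: 30.0
time: 37.0
tool_pos: [0.4575, 0.1116, 0.0875]
ee_rot: [3.132, 0.815, 0.692]
wrist_force: [3.4, -3.2, -1.4]
width: 0.0419
finger_force: 30.0
```

```bash
python3 -m crank '[[0.4,[0,0,0],[0,0,0]],[0.2,[0,0,0],[0,0,0]],[0.2,[0,0,0],[0,0,0]],[0.2,[0,0,0],[0,0,0]],[0.2,[-0.01,0,-0.02],[0,0,0]],[0.2,[-0.02,0,-0.03],[0,0,0]],[0.2,[-0.03,0,-0.03],[0,0,0]],[0.2,[-0.03,0,-0.03],[0,4,0]]]'
python3 -m crank '[[1,[0,0,0],[0,8.5,0]],[1,[0,0,0],[0,8.5,0]],[1,[0,0,0],[0,8.5,0]],[1,[0,0,0],[0,8.5,0]],[1,[0,0,0],[0,8.5,0]],[1,[0,0,0],[0,0,0]],[1,[0,0,0],[0,0,0]]]'
cat > top.py <<'E'
from stake import *; from bench import robot,vision
o=robot.get_obs()
for n in("wrist","scene","side"):
    s=vision.snapshot(n); W=cloud(s).reshape(-1,3); m=(np.hypot(W[:,0]-.468,W[:,1]-.119)<.035)&(W[:,2]>.098)&(W[:,2]<.122)
    if m.sum()<20: print(n,"few"); continue
    p=W[m]; k=abs(p[:,2]-np.percentile(p[:,2],90))<.004; p=p[k]; C=np.c_[p[:,:2],np.ones(len(p))]; w=np.linalg.lstsq(C,p[:,2],rcond=None)[0]
    print(n,len(p),"top z",np.median(p[:,2]).round(4),"slope deg",np.degrees(w[:2]).round(1),cv2.minAreaRect((p[:,:2]*1000).astype(np.float32)))
R=Rt(40.2,0); T=np.array([.468,.119,.135]); delta(T,R,o,"above"); print(o["time"],o["joint_positions"].round(2),o["width"])
E
python3 top.py
```

```text
time: 37.8
tool_pos: [0.4704, 0.1248, 0.227]
ee_rot: [3.138, 0.75, 0.698]
wrist_force: [1.6, 0.6, -0.6]
width: 0.0749
finger_force: 0.0
time: 38.5
tool_pos: [0.4701, 0.1239, 0.2295]
ee_rot: [3.135, 0.003, 0.698]
wrist_force: [0.5, -0.1, -0.8]
width: 0.0226
finger_force: 0.0
wrist 1691 top z 0.1112 slope deg [-0.2 -0.2] ((468.27386474609375, 118.64790344238281), (42.22837448120117, 41.56785583496094), 39.53346633911133)
scene 183 top z 0.1101 slope deg [0.2 0.3] ((466.65313720703125, 117.78082275390625), (43.53412628173828, 43.39725112915039), 41.45663833618164)
side 143 top z 0.1114 slope deg [-0.1 -2.3] ((469.12939453125, 121.98202514648438), (43.61429214477539, 42.2593879699707), 42.28602600097656)
above turn(now-tool) [ 0.37  0.2  -0.2 ] shift now-axes [-0.0044  0.0017  0.0946] shift final-axes [-0.0048  0.0023  0.0945] |d| 0.0947
38.5 [ 0.15 -0.06  1.42 -0.01  1.78  1.02] 0.02263658338176691
```

The stake stands upright in the large socket, about 4 mm proud. Pressing home with the closed fingertips at the centre of the face.

```bash
python3 -m crank '[[1,[-0.0046,0.002,0.03],[0.37,0.2,-0.2]],[1,[0,0,0.035],[0,0,0]],[1,[0,0,0.03],[0,0,0]],[1,[0,0,0.01],[0,0,0]],[1,[0,0,0],[0,0,0]],[1,[0,0,0],[0,0,0]]]'
python3 -m crank '[[1,[0,0,0.004],[0,0,0]],[1,[0,0,0.003],[0,0,0]],[1,[0,0,0.002],[0,0,0]],[1,[0,0,0],[0,0,0]]]'
```

```text
time: 39.25
tool_pos: [0.4698, 0.12, 0.1249]
ee_rot: [3.141, -0.001, 0.703]
wrist_force: [-0.3, 0.7, 0.9]
width: 0.0003
finger_force: 0.0
time: 39.65
tool_pos: [0.4685, 0.1195, 0.1148]
ee_rot: [-3.141, 0.0, 0.702]
wrist_force: [1.2, 0.2, 0.2]
width: 0.0007
finger_force: 0.0
```

```bash
python3 -m crank '[[1,[0,0,0.002],[0,0,0]],[1,[0,0,0.002],[0,0,0]],[1,[0,0,0.001],[0,0,0]],[1,[0,0,0],[0,0,0]]]'
python3 -m crank '[[1,[0,0,0.001],[0,0,0]],[1,[0,0,0.001],[0,0,0]],[1,[0,0,0],[0,0,0]]]'
```

```text
time: 40.05
tool_pos: [0.4684, 0.1195, 0.1095]
ee_rot: [-3.141, 0.001, 0.702]
wrist_force: [0.3, -0.2, 0.0]
width: 0.0005
finger_force: 0.0
time: 40.35
tool_pos: [0.4684, 0.1196, 0.1076]
ee_rot: [-3.141, 0.0, 0.702]
wrist_force: [0.3, 0.8, 0.0]
width: 0.0004
finger_force: 0.0
```

```bash
python3 -m crank '[[1,[0,0,0.001],[0,0,0]],[1,[0,0,0.001],[0,0,0]],[1,[0,0,0],[0,0,0]]]'
```

```text
time: 40.65
tool_pos: [0.4684, 0.1196, 0.1056]
ee_rot: [-3.141, 0.0, 0.702]
wrist_force: [-0.1, -0.1, 0.2]
width: 0.0002
finger_force: 0.0
```

```bash
python3 top.py; python3 - <<'E'
from h import *; from bench import vision
s=vision.snapshot("side"); b=vision.snapshot("wrist")
cv2.imwrite("pics/z.png",np.hstack([cv2.resize(s["color"][150:290,200:340,::-1],(400,400)),cv2.resize(b["color"][60:384,90:420,::-1],(400,400))]))
E
```

```text
wrist 2495 top z 0.1112 slope deg [-0.4 -0.3] ((468.25030517578125, 118.94056701660156), (42.116676330566406, 42.170631408691406), 40.35919189453125)
scene 184 top z 0.1104 slope deg [ 0.1 -0.1] ((467.3954162597656, 118.20682525634766), (45.4625358581543, 42.51392364501953), 39.01153564453125)
side 143 top z 0.1113 slope deg [-0.1 -1.3] ((468.042724609375, 120.82252502441406), (45.00390625, 44.338504791259766), 42.215187072753906)
above turn(now-tool) [-0.04  0.02  0.04] shift now-axes [-0.0007  0.0001 -0.0294] shift final-axes [-0.0007  0.0001 -0.0294] |d| 0.0294
40.65 [ 0.13 -0.03  1.64  0.    1.53  1.  ] 0.00016086868917951358
```

View pics/z.png

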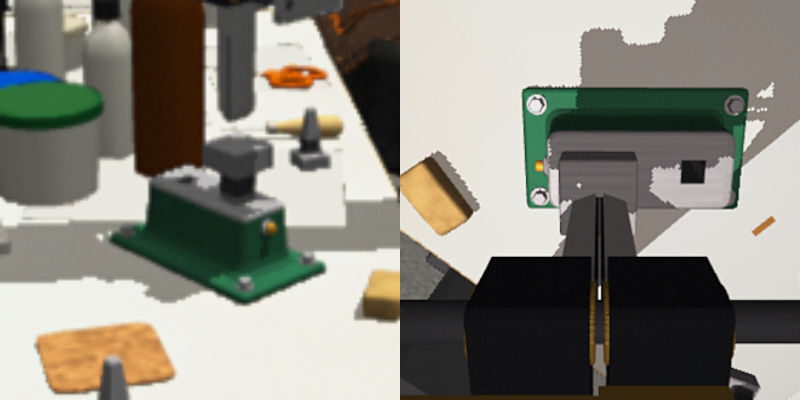

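The stake is upright with its flat face on top (237,150 in the side crop). The closed fingertips (237,115) are visibly still above the face. Measuring the actual gap.

```bash
python3 - <<'E'
from h import *; from bench import vision,robot
for n in("side","scene"):
    s=vision.snapshot(n); W=cloud(s).reshape(-1,3); m=(np.hypot(W[:,0]-.4684,W[:,1]-.1196)<.02)&(W[:,2]>.09)&(W[:,2]<.25)
    print(n,np.histogram(W[m][:,2],bins=np.arange(.095,.2,.005)))
    T=[.4684,.1196,.1056]; print(proj(s,T),proj(s,[.4684,.1196,.111]))
E
```

```text
side (array([ 4,  3,  1, 79,  0,  0,  0,  7, 20, 24, 28, 28, 23, 30, 29, 29, 31,
       29, 29, 28]), array([0.095, 0.1  , 0.105, 0.11 , 0.115, 0.12 , 0.125, 0.13 , 0.135,
       0.14 , 0.145, 0.15 , 0.155, 0.16 , 0.165, 0.17 , 0.175, 0.18 ,
       0.185, 0.19 , 0.195]))
(np.float64(282.46279607561263), np.float64(201.89096287512106)) (np.float64(282.4682421158333), np.float64(199.6899693047679))
scene (array([ 2,  3, 30, 85,  0,  0,  0,  7, 13, 25, 21, 22, 22, 21, 23, 20, 25,
       25, 17, 24]), array([0.095, 0.1  , 0.105, 0.11 , 0.115, 0.12 , 0.125, 0.13 , 0.135,
       0.14 , 0.145, 0.15 , 0.155, 0.16 , 0.165, 0.17 , 0.175, 0.18 ,
       0.185, 0.19 , 0.195]))
(np.float64(229.2964530205077), np.float64(193.65916798204907)) (np.float64(229.28431653637952), np.float64(191.75800057113517))
```

The closed fingertips are really at z≈0.132, because the fingers draw back as they shut, so there are about 20 mm to go.

```bash
python3 -m crank '[[1,[0,0,0.007],[0,0,0]],[1,[0,0,0.006],[0,0,0]],[1,[0,0,0.003],[0,0,0]],[1,[0,0,0.001],[0,0,0]],[1,[0,0,0],[0,0,0]]]'
python3 -m crank '[[1,[0,0,0.001],[0,0,0]],[1,[0,0,0.001],[0,0,0]],[1,[0,0,0],[0,0,0]]]'
python3 -m crank '[[1,[0,0,0.001],[0,0,0]],[1,[0,0,0.001],[0,0,0]],[1,[0,0,0],[0,0,0]]]'
```

```text
time: 41.5
tool_pos: [0.4683, 0.1195, 0.0884]
ee_rot: [-3.141, 0.001, 0.702]
wrist_force: [-0.4, 0.6, -0.5]
width: 0.0005
finger_force: 0.0
time: 41.8
tool_pos: [0.4685, 0.1196, 0.0868]
ee_rot: [-3.141, 0.0, 0.702]
wrist_force: [0.0, -0.4, -0.6]
width: 0.0005
finger_force: 0.0
time: 42.1
tool_pos: [0.469, 0.1198, 0.0856]
ee_rot: [3.142, -0.001, 0.702]
wrist_force: [-0.3, 1.0, 2.9]
width: 0.0005
finger_force: 1.9
```

Contact. Keep pressing in small steps.

```bash
python3 -m crank '[[1,[0,0,0.001],[0,0,0]],[1,[0,0,0.001],[0,0,0]],[1,[0,0,0],[0,0,0]]]'
python3 -m crank '[[1,[0,0,0.001],[0,0,0]],[1,[0,0,0.001],[0,0,0]],[1,[0,0,0],[0,0,0]]]'
python3 -m crank '[[1,[0,0,0.001],[0,0,0]],[1,[0,0,0],[0,0,0]]]'
```

```text
time: 42.4
tool_pos: [0.4693, 0.1201, 0.0844]
ee_rot: [3.141, -0.002, 0.703]
wrist_force: [-2.3, 1.4, 6.7]
width: 0.0002
finger_force: 3.5
time: 42.7
tool_pos: [0.4697, 0.1201, 0.0837]
ee_rot: [3.14, -0.004, 0.703]
wrist_force: [-2.7, 0.3, 10.7]
width: 0.0001
finger_force: 5.8
time: 42.9
tool_pos: [0.4698, 0.1201, 0.0837]
ee_rot: [3.14, -0.004, 0.703]
wrist_force: [-3.9, -0.5, 15.7]
width: 0.0003
finger_force: 7.6
```

```bash
python3 -m crank '[[1,[0,0,0.001],[0,0,0]],[1,[0,0,0.001],[0,0,0]],[1,[0,0,0],[0,0,0]]]'
python3 -m crank '[[1,[0,0,0.001],[0,0,0]],[1,[0,0,0.001],[0,0,0]],[1,[0,0,0],[0,0,0]]]'
python3 top.py | head -3
```

```text
time: 43.2
tool_pos: [0.47, 0.1202, 0.0836]
ee_rot: [3.14, -0.005, 0.703]
wrist_force: [-6.5, -0.5, 22.8]
width: 0.0003
finger_force: 11.3
time: 43.5
tool_pos: [0.4702, 0.1203, 0.0835]
ee_rot: [3.139, -0.006, 0.703]
wrist_force: [-10.6, -0.2, 30.3]
width: 0.0003
finger_force: 14.9
wrist 2439 top z 0.109 slope deg [-1.1 -0.2] ((469.3236999511719, 119.44398498535156), (42.390445709228516, 42.11650466918945), 39.92094421386719)
scene 26 top z 0.1166 slope deg [22.7 17.3] ((464.3389892578125, 113.87360382080078), (5.296291351318359, 22.094545364379883), 38.3133544921875)
side 31 top z 0.1178 slope deg [1.1 9.2] ((470.56500244140625, 127.34304809570312), (15.959057807922363, 27.971477508544922), 81.56208801269531)
```

Nearly home (about 1.5 mm proud), but the fingertips have drifted and the stake is slightly cocked at 30 N. I'll unload, recentre and press again.

```bash
python3 -m crank '[[1,[0,0,-0.008],[0,0,0]],[1,[0,0,-0.007],[0,0,0]],[1,[0,0,0],[0,0,0]],[1,[0,0,0],[0,0,0]]]'
python3 top.py; python3 - <<'E'
from h import *; from bench import vision,robot
for n in("side","scene"):
    s=vision.snapshot(n); W=cloud(s).reshape(-1,3); m=(np.hypot(W[:,0]-.4684,W[:,1]-.1196)<.03)&(W[:,2]>.1125)&(W[:,2]<.135); p=W[m]; print(n,p.min(0),p.max(0),p.mean(0))
E
```

```text
time: 44.05
tool_pos: [0.4681, 0.1195, 0.0898]
ee_rot: [-3.14, 0.002, 0.702]
wrist_force: [0.3, 0.7, 0.3]
width: 0.0004
finger_force: 0.0
wrist 2584 top z 0.1091 slope deg [-1.  -0.3] ((468.8755187988281, 119.33303833007812), (42.482200622558594, 42.138343811035156), 40.390071868896484)
scene 137 top z 0.1086 slope deg [-0.3  0.6] ((467.7154846191406, 118.19195556640625), (43.688682556152344, 41.08868408203125), 38.4697380065918)
side 124 top z 0.1094 slope deg [-0.5 -1.4] ((468.1689147949219, 122.31892395019531), (43.56920623779297, 44.1188850402832), 36.18037414550781)
above turn(now-tool) [-0.07  0.09  0.04] shift now-axes [-0.0004  0.0003 -0.0452] shift final-axes [-0.0003  0.0003 -0.0452] |d| 0.0452
44.05 [ 0.13 -0.02  1.67  0.    1.5   1.  ] 0.00038534403511165233
side [0.45350971 0.11276591 0.11659219] [0.48326785 0.13714469 0.13487261] [0.4692687  0.12615052 0.12679589]
scene [0.45347757 0.10481601 0.1149742 ] [0.48120451 0.1232307  0.13493047] [0.46327665 0.11316808 0.12667572]
```

```bash
python3 -m crank '[[1,[-0.0053,-0.0038,0],[0,0,0]],[1,[0,0,0.004],[0,0,0]],[1,[0,0,0.002],[0,0,0]],[1,[0,0,0.001],[0,0,0]],[1,[0,0,0],[0,0,0]]]'
python3 -m crank '[[1,[0,0,0.001],[0,0,0]],[1,[0,0,0.001],[0,0,0]],[1,[0,0,0],[0,0,0]]]'
python3 -m crank '[[1,[0,0,0.001],[0,0,0]],[1,[0,0,0.001],[0,0,0]],[1,[0,0,0],[0,0,0]]]'
python3 top.py | head -1
```

```text
time: 44.8
tool_pos: [0.462, 0.1191, 0.0839]
ee_rot: [-3.141, 0.0, 0.702]
wrist_force: [-0.7, -0.2, 1.4]
width: 0.0003
finger_force: 0.4
time: 45.1
tool_pos: [0.4621, 0.1191, 0.0836]
ee_rot: [-3.142, -0.0, 0.702]
wrist_force: [-3.6, 0.1, 8.1]
width: 0.0003
finger_force: 4.2
time: 45.4
tool_pos: [0.4623, 0.1191, 0.0835]
ee_rot: [3.141, -0.001, 0.703]
wrist_force: [-6.1, -0.9, 16.3]
width: 0.0004
finger_force: 7.9
wrist 3112 top z 0.1088 slope deg [-0.9 -0.5] ((468.8958740234375, 119.64970397949219), (41.88468933105469, 42.03272247314453), 40.21055221557617)
```

Hard stop, but still about 1 mm proud and tilted about 1° (lower towards +x+y). I'll press on the high side to right it.

```bash
python3 -m crank '[[1,[0,0,-0.008],[0,0,0]],[1,[-0.0091,0.0015,0],[0,0,0]],[1,[0,0,0.005],[0,0,0]],[1,[0,0,0.002],[0,0,0]],[1,[0,0,0.001],[0,0,0]],[1,[0,0,0],[0,0,0]]]'
python3 -m crank '[[1,[0,0,0.001],[0,0,0]],[1,[0,0,0.001],[0,0,0]],[1,[0,0,0],[0,0,0]]]'
python3 top.py | head -1
```

```text
time: 46.15
tool_pos: [0.4556, 0.111, 0.0818]
ee_rot: [3.141, 0.002, 0.702]
wrist_force: [-6.4, -2.2, 13.3]
width: 0.0006
finger_force: 7.2
time: 46.45
tool_pos: [0.4557, 0.111, 0.0817]
ee_rot: [3.14, 0.001, 0.702]
wrist_force: [-9.5, -2.8, 22.1]
width: 0.0003
finger_force: 11.1
wrist 4084 top z 0.1073 slope deg [-0.4 -0.2] ((467.8645324707031, 119.1632080078125), (42.55562973022461, 42.11293411254883), 40.077632904052734)
```

Righted and home (top 0.1073, level). One more firm press at the centre to confirm, then clear away.

```bash
python3 -m crank '[[1,[0,0,-0.008],[0,0,0]],[1,[0.015,0.0016,0],[0,0,0]],[1,[0,0,0.005],[0,0,0]],[1,[0,0,0.002],[0,0,0]],[1,[0,0,0.001],[0,0,0]],[1,[0,0,0],[0,0,0]]]'
python3 -m crank '[[1,[0,0,0.001],[0,0,0]],[1,[0,0,0],[0,0,0]]]'
```

```text
time: 47.2
tool_pos: [0.4703, 0.1211, 0.0817]
ee_rot: [3.14, -0.005, 0.703]
wrist_force: [-2.8, 0.9, 17.5]
width: 0.0006
finger_force: 9.0
time: 47.4
tool_pos: [0.4704, 0.1211, 0.0817]
ee_rot: [3.139, -0.006, 0.703]
wrist_force: [-5.4, 0.5, 22.2]
width: 0.0005
finger_force: 10.9
```

```bash
python3 -m crank '[[1,[0,0,-0.01],[0,0,0]],[1,[0,0,-0.03],[0,0,0]],[1,[0,0,-0.045],[0,0,0]],[1,[0,0,-0.045],[0,0,0]],[1,[0,0,-0.02],[0,0,0]],[1,[0,0,0],[0,0,0]],[1,[0,0,0],[0,0,0]]]'
python3 top.py | head -3
```

```text
time: 48.1
tool_pos: [0.4679, 0.1202, 0.2248]
ee_rot: [-3.14, 0.003, 0.702]
wrist_force: [0.3, -0.2, -0.3]
width: 0.0007
finger_force: 0.0
wrist 1692 top z 0.1073 slope deg [-0.1 -0.2] ((468.153564453125, 119.21095275878906), (41.709964752197266, 41.89881896972656), 40.07681655883789)
scene 180 top z 0.1064 slope deg [0.2 0.1] ((466.9990234375, 118.79243469238281), (44.707862854003906, 42.04266357421875), 41.25083541870117)
side 136 top z 0.1074 slope deg [ 0.2 -0.9] ((467.4483642578125, 122.21456146240234), (45.802001953125, 43.50481414794922), 44.07037353515625)
```

The face is 45.0 mm above the holder top in all three views and level. Handing in.

```bash
python3 -c "
from bench import robot
print(robot.close_job())"
```

```text
the job is handed in; nothing more can be done
None
```

The stake now stands tang down in the large socket, pressed home against the plunger and level with its flat face on top, handed in at about 48 s; on the first turn-over it slipped in the fingers, so I stood it face down on the bare table and regripped before laying it on its side and letting go.

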